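# Build the sieve tower on the shaker

## Robot

A 7-joint arm with a two-finger parallel gripper is mounted at the origin on the work surface. World frame = base frame: x ahead of the robot, y to its left, z up, the work surface at z = 0. Lengths are in m, angles in rad, forces in N, time in s.
With the tool pointing down it reaches from about 0.425 to 0.925 m from the base axis. Payload 6.8 kg.
Tool frame: the origin (TCP) lies at the very end of the fingers, on their centre line; the grasp point (between the pads) lies 19 mm behind it; z points along the fingers, x is the direction in which the jaws open and shut, and the axes are right-handed (so a half turn about z gives the same grasp; the last joint's range is limited). The gripper opens to 85 mm and grips with 20 to 120 N. Pads are 22 mm wide; open, the fingers measure 114 mm over their backs; the gripper's body (76 mm by 85 mm) begins 54 mm behind the grasp point. The pads swing forward as they close: fully open they stand 13 mm farther back than shut.
Start: joints at [-1.419, 0.477, 0.022, 1.555, -0.011, 1.109, -0.083], TCP at [0.173, 0.652, 0.231] pointing down, gripper open.
Joint ranges: [-2.96, 2.96], [-0.34, 2.1], [-1.41, 1.46], [0.24, 2.44], [-1.37, 4.51], [0.17, 1.92], [-2.96, 2.96]. Speed limits (rad/s): [2.39, 2.39, 3.14, 3.14, 3.14, 3.14, 3.14].

## Interface

Orientations are given as a rotation vector (axis times angle).
In Python, from bench import get_obs, imaging, hand_in gives the robot as it stands.
- The arm moves only by the tool send_rows, never from a script. Its argument "motion" is a list of rows, each an object with "dp": the shift along the world's x, y, z in m, a list of three; "rot": the turn, a rotation vector about the world's x, y, z in rad, a list of three; "grip": the finger opening in m, from 0 to 0.0854. In form: [{"dp": [dx, dy, dz], "rot": [ax, ay, az], "grip": grip}, ...]. A call has 1 to 20 rows; each row shifts and turns the pose as measured when the row begins; what a row does not reach is not made up. A row lasts 1/8 s, in which the tool goes at most 62.5 mm and 10.7 degrees, less where a joint would pass 70% of its speed; a pose out of reach is approached as far as the arm can. A call is refused whole if a number of a shift passes 0.0625 or a number of a turn 0.188, either way. A call with a gripper value outside its range is refused whole. The fingers move at their own pace and stop on an object; "grip_force" is the grip in N (left out, the last holds). Time passes only in rows, so rows that do not move let the fingers close. It gives the time, the measured TCP pose, the force and the opening at its end, in the units of the state.
- get_obs(): the state, without advancing time (a new reading comes with each control period).
- imaging.grab_frame(name): name is "scene" or "top" or "wrist"; returns a dict with "img" (420x560x3 uint8, red, green, blue), "fx", "fy", "cx", "cy" (pixels), "D" ([k1, k2, p1, p2, k3] as OpenCV has them; the pictures are not rectified), "R" (3x3) and "t" (3): a world point X has camera coordinates R X + t. Camera axes: x right, y down, z forward; pixel columns grow to the right and rows downward; lengths in m; the calibration is good to about 2 mm. A picture is of the moment at which its call begins. There is no depth.
- hand_in(): hands the job in, once; it reports no verdict.
The state is a dict: "clock": time; "joints": joint angles; "qvel": joint speeds; "tau": joint torques, N m; "tcp_pos": TCP position; "orientation": TCP orientation; "contact_force": force on the tool from outside, world axes, zero at the start; "moment": the same for the moment, N m; "grip_width": finger opening in m.
Only numpy, scipy, OpenCV 4.12 (cv2) and the standard library are available. Lean on these libraries where they do the work, as an engineer would, in place of code of your own. Each camera call takes 0.05 s, during which the arm holds its last target. There are 200 camera calls.

## Task

Build the small sieve tower on the shaker, ready for a particle run: the receiving pan stands inside the collar of the shaker's plate, on it the fine sieve, then the medium, then the coarse one, and the lid closes the top. Every piece must sit upright and fully home, its skirt down inside the piece below. Leave the petri dish, the vial and the jar where they stand.

Things in the scene. Friction and masses are not known exactly. Their poses are not given: they have to be found in the camera images.
- pan_mid (a point): Receiving pan, the bottom piece of the small set: shallow round stainless pan with a closed, plain bright floor, no mesh and no skirt; 60 mm outside diameter, bore 55 mm, 25 mm high, wall 2.5 mm, lower edge chamfered. Point: on the axis, half-way up the whole height; z is the upright axis.
- fine_mid (a point): Fine sieve of the small set. The lowest of the three sieves; its cloth is a close dark grey gauze, no openings to be seen. Round steel frame, 60 mm outside, bore 55 mm, on a 7 mm high, 50 mm wide skirt that nests in the bore below until the shoulder rests on that rim. Whole height 29 mm (22 mm of frame above the 7 mm skirt). Point: on the axis, half-way up the whole height; z is the upright axis.
- medium_mid (a point): Medium sieve of the small set. Its cloth is woven wire with 5 mm square openings. Round steel frame, 60 mm outside, bore 55 mm, on a 7 mm high, 50 mm wide skirt that nests in the bore below until the shoulder rests on that rim. Whole height 35 mm (28 mm of frame above the 7 mm skirt). Point: on the axis, half-way up the whole height; z is the upright axis.
- coarse_mid (a point): Coarse sieve of the small set. The tallest; its cloth is thick wire with wide, 11 mm square openings. Round steel frame, 60 mm outside, bore 55 mm, on a 7 mm high, 50 mm wide skirt that nests in the bore below until the shoulder rests on that rim. Whole height 43 mm (36 mm of frame above the 7 mm skirt). Point: on the axis, half-way up the whole height; z is the upright axis.
- lid_knob (a point): Lid of the small set: steel disc 60 mm across, 5 mm thick, on the same skirt (7 mm high, 50 mm wide), with an upright black knob on top, 16 mm in diameter, from 16 to 33 mm above the skirt's foot. Point: on the axis at the knob's mid-height, 24.5 mm above the skirt's foot; z is the upright axis.
- shaker_seat (a point): Sieve shaker, fixed, at the left or right of the bench: low white box, 200 by 180 mm, a round aluminium plate (116 mm across) on top. Point: centre of the plate's upper face, 70 mm above the bench, inside a low collar (66 mm inside, 73 mm outside, 4 mm high) where the pan stands; z points up. Nothing rises above the collar.
- balance: Laboratory balance, fixed, an obstacle only: white box 220 by 180 mm with a round steel weighing pan, 66 mm high in all, on the side of the bench opposite to the shaker. Origin at the centre of its underside.
- dish_mid (a point): Covered glass petri dish with particles, 58 mm across, 14 mm high, among the sieves; to be left alone. The point is its centre.
- vial_mid (a point): Brown glass vial with white cap, 22 mm in diameter, 52 mm high, standing among the sieves; to be left alone. The point is its centre.
- jar_mid (a point): Small clear jar with white screw cap, 33 mm in diameter, 37 mm high, standing among the sieves; to be left alone. The point is its centre.

How it is judged:
By the outcome, as a careful person would: the job done as asked, in the order asked, and still so for the second after the job is handed in, with the robot touching nothing.
It also fails if it takes over 120 s, if anything falls off the work surface, if the arm or the gripper's body presses on something with over 40 N, if the wrist force passes 120 N, or if a joint passes its speed limit or range.

## Working session

There is one attempt and no reset: what is moved stays moved. The work goes in short steps, Python scripts to look and compute and a tool call to move; the robot and the scene stay as the last step left them, time stands still between calls to the robot, and variables do not carry over. Pictures are saved under pics/ and viewed, about 12 in all and at most 16, crops included, and the job is handed in when it is done.

Besides the shell and the picture viewer there is one more tool, called after ">>>" as name([rows], argument=value, ...), one row to a line, values as JSON. send_rows: Moves the arm, as the interface text tells. Its arguments: {"type":"object","properties":{"motion":{"type":"array","items":{"type":"object","properties":{"dp":{"type":"array","items":{"type":"number"}},"rot":{"type":"array","items":{"type":"number"}},"grip":{"type":"number"}}}},"grip_force":{"type":"number"}},"required":["motion"]}

```bash
ls; mkdir -p pics
python3 - <<'E'
from bench import get_obs, imaging
import cv2,numpy as np
print(get_obs())
for n in ("scene","top"):
    f=imaging.grab_frame(n); cv2.imwrite(f"pics/{n}0.png",f["img"][:,:,::-1])
    np.savez(f"{n}0.npz",**f)
    print(n,f["fx"],f["fy"],f["cx"],f["cy"],f["D"],f["R"],f["t"],-np.array(f["R"]).T@f["t"])
E
```

```text
pics
{'clock': 0.0, 'joints': array([-1.41910082,  0.47778649,  0.02235363,  1.55648037, -0.01150121,
        1.10929392, -0.08309511]), 'qvel': array([-0.00103868, -0.00189176,  0.00112813, -0.00096956, -0.00102599,
       -0.00017389, -0.00026091]), 'tau': array([-1.35471291e-05, -5.96446574e+01,  1.60752084e+00, -2.81200737e+01,
        1.23667350e-02,  9.20467253e-03, -1.92526741e-06]), 'tcp_pos': array([0.17326421, 0.65175741, 0.2303229 ]), 'orientation': array([ 2.48948663e+00,  1.91424263e+00, -2.14721860e-03]), 'contact_force': array([ 0.01159104, -0.3226202 , -0.16771831]), 'moment': array([ 0.00420797, -0.02564473, -0.01032554]), 'grip_width': 0.08518758332244271}
scene 454.24754294004254 454.24754294004254 279.35334815205204 209.22429862275874 [-0.09543928  0.          0.          0.          0.        ] [[-0.56159256  0.82727966  0.01490487]
 [ 0.5543386   0.38955977 -0.73549433]
 [-0.61426584 -0.4047858  -0.67736692]] [ 0.31596323 -0.25112354  1.30000824] [1.11520072 0.36266254 0.69117324]
top 395.67402863097755 395.67402863097755 278.31134871671037 210.48052741259355 [-0.10498445  0.          0.          0.          0.        ] [[-0.02817172 -0.99953371 -0.01177821]
 [-0.98995878  0.0295308  -0.13823726]
 [ 0.13852062  0.00776556 -0.9903291 ]] [0.00652319 0.54183268 1.02513999] [ 0.39457276 -0.0174414   1.09020426]
```

View pics/top0.png

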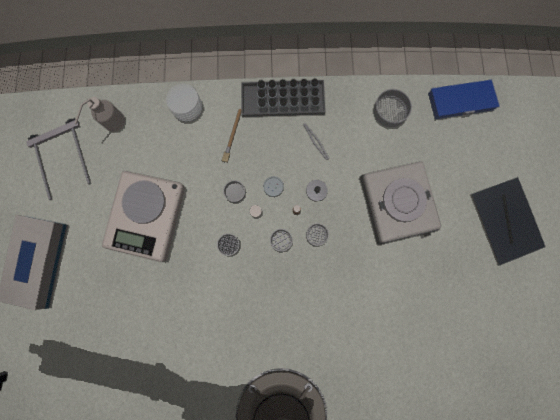

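View pics/scene0.png

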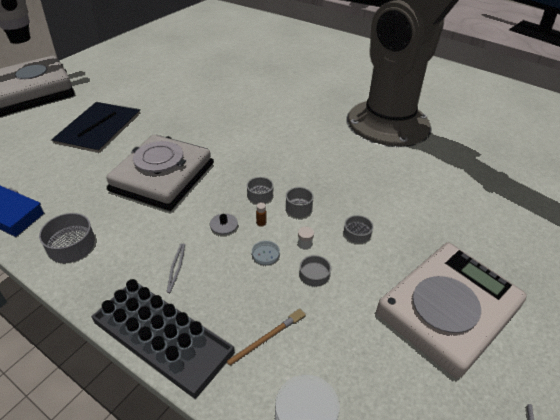

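The top view shows the shaker on the right (about 404,200) and the balance on the left. The small set and the obstacles are in the middle: pan about (234,191), lid (317,190), and sieves at (229,245), (281,241) and (317,235). Next I'll zoom in to tell the sieves apart.

```bash
cat > h.py <<'E'
import cv2,numpy as np
def ray(f,uv):
    K=np.array([[f["fx"],0,f["cx"]],[0,f["fy"],f["cy"]],[0,0,1.]])
    p=cv2.undistortPoints(np.array(uv,float).reshape(-1,1,2),K,np.array(f["D"],float)).reshape(-1,2)
    R=np.array(f["R"]);d=np.c_[p,np.ones(len(p))]@R
    return -R.T@np.array(f["t"]),d
def plane(f,uv,z):
    c,d=ray(f,uv); return c+d*((z-c[2])/d[:,2])[:,None]
def proj(f,X):
    K=np.array([[f["fx"],0,f["cx"]],[0,f["fy"],f["cy"]],[0,0,1.]])
    return cv2.projectPoints(np.array(X,float).reshape(-1,1,3),cv2.Rodrigues(np.array(f["R"]))[0],np.array(f["t"],float),K,np.array(f["D"],float))[0].reshape(-1,2)
E
python3 - <<'E'
import numpy as np,cv2
from h import *
f=np.load("top0.npz");s=np.load("scene0.npz")
a=cv2.resize(f["img"][170:270,205:345],None,fx=5,fy=5,interpolation=3)[:,:,::-1]
b=cv2.resize(s["img"][165:295,200:385],None,fx=4,fy=4,interpolation=3)[:,:,::-1]
g=lambda x:(255*(x/255.)**.6).astype(np.uint8)
cv2.imwrite("pics/a.png",g(a));cv2.imwrite("pics/b.png",g(b))
P=dict(pan=(234,191,.025),lid=(317,190,.033),s1=(229,245,.03),s2=(281,241,.035),s3=(317,235,.04),dish=(273,187,.014),jar=(256,212,.037),vial=(297,210,.052),shk=(405,200,.074))
for k,(u,v,z) in P.items(): print(k,plane(f,(u,v),z).round(3))
E
```

```text
pan [[0.601 0.111 0.025]]
lid [[ 0.595 -0.116  0.033]]
s1 [[0.453 0.126 0.03 ]]
s2 [[ 0.46  -0.014  0.035]]
s3 [[ 0.473 -0.11   0.04 ]]
dish [[0.611 0.004 0.014]]
jar [[0.54  0.051 0.037]]
vial [[ 0.54  -0.059  0.052]]
shk [[ 0.555 -0.342  0.074]]
```

View pics/a.png

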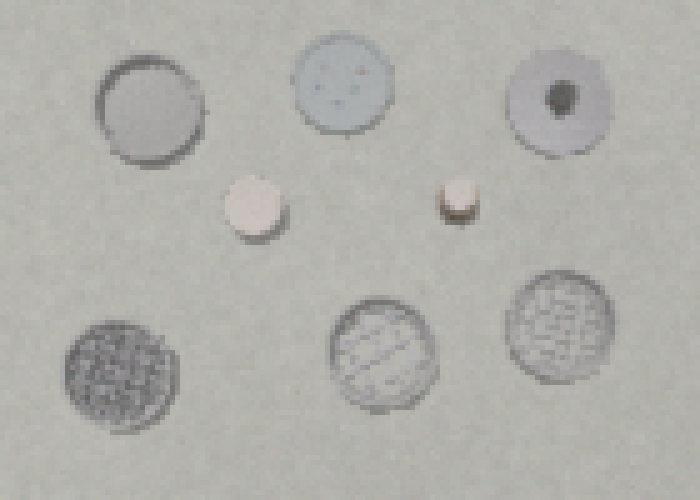

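View pics/b.png

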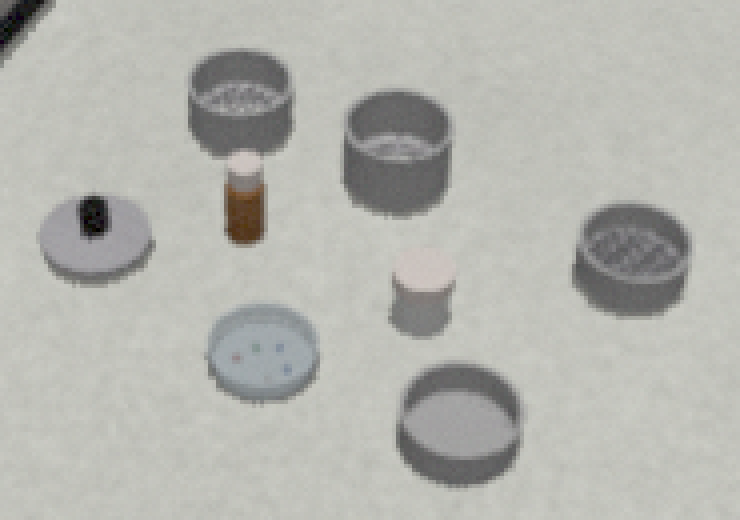

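Identified in both crops: fine = (229,245), with dense dark cloth and the lowest frame; coarse = (281,241), tallest with wide openings; medium = (317,235). The vial, dish and jar stand between them. I'll move over toward the pan and try the wrist camera.

>>> send_rows([
  {"dp": [0.038, -0.049, 0], "rot": [0, 0, 0], "grip": 0.085},
  {"dp": [0.038, -0.049, 0], "rot": [0, 0, 0], "grip": 0.085},
  {"dp": [0.038, -0.049, 0], "rot": [0, 0, 0], "grip": 0.085},
  {"dp": [0.038, -0.049, 0], "rot": [0, 0, 0], "grip": 0.085},
  {"dp": [0.038, -0.049, 0], "rot": [0, 0, 0], "grip": 0.085},
  {"dp": [0.038, -0.049, 0], "rot": [0, 0, 0], "grip": 0.085},
  {"dp": [0.038, -0.049, 0], "rot": [0, 0, 0], "grip": 0.085},
  {"dp": [0.038, -0.049, 0], "rot": [0, 0, 0], "grip": 0.085},
  {"dp": [0.038, -0.049, 0], "rot": [0, 0, 0], "grip": 0.085},
  {"dp": [0.038, -0.049, 0], "rot": [0, 0, 0], "grip": 0.085},
])

```text
clock: 1.35
tcp_pos: [0.5489, 0.1573, 0.2271]
orientation: [-2.479, -1.929, 0.008]
contact_force: [0.9, 0.6, 0.3]
grip_width: 0.0851
```

Run:
```python
from bench import get_obs, imaging
import cv2,numpy as np
f=imaging.grab_frame("wrist"); cv2.imwrite("pics/w0.png",f["img"][:,:,::-1]); np.savez("w0.npz",**f)
print(get_obs()); print(f["fx"],f["R"],-np.array(f["R"]).T@f["t"])
```

```text
{'clock': 1.4, 'joints': array([-0.59454666,  0.31907392,  0.27629201,  1.82196102, -0.09211913,
        1.01648551,  1.02916499]), 'qvel': array([-0.04140471, -0.03379734,  0.00831052,  0.04693108,  0.03804912,
        0.00128127, -0.18410444]), 'tau': array([-17.84339368, -44.44496155, -13.05383742, -23.78968477,
        -2.67458417,   0.81908315,  -0.17497224]), 'tcp_pos': array([0.55389798, 0.14757654, 0.22757358]), 'orientation': array([ 2.48473153,  1.91235482, -0.00766718]), 'contact_force': array([ 4.05359316, -7.00038266,  0.65181207]), 'moment': array([-0.42734051, -0.31754786,  0.00473518]), 'grip_width': 0.08482871573930793}
375.32099283144527 [[ 0.24440539  0.96966443 -0.00410987]
 [ 0.9367556  -0.23501146  0.25934255]
 [ 0.25050938 -0.06723466 -0.96577666]] [0.48298597 0.17276126 0.37033965]
```

View pics/w0.png

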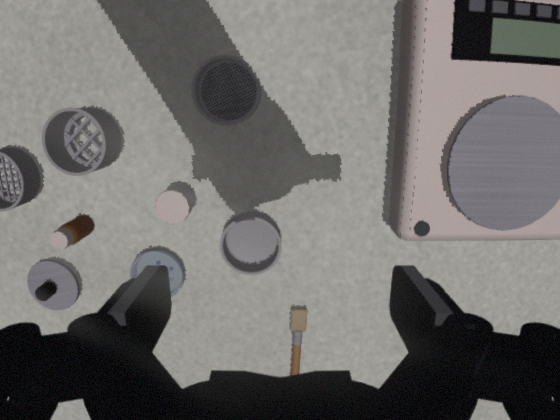

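The wrist view shows the pan at about (251,242), the fine sieve at (227,90) in shadow, and the coarse at (75,141). Now I'll segment the silhouettes in the top and scene views and cast rays at mid-height.

```bash
cat > seg.py <<'E'
from h import *
Z=dict(pan=.0125,fine=.0145,medium=.0175,coarse=.0215,dish=.007,jar=.0185,vial=.026)
G=dict(pan=(.601,.111),lid=(.595,-.116),fine=(.453,.126),coarse=(.46,-.014),medium=(.473,-.11),dish=(.611,.004),jar=(.54,.051),vial=(.54,-.059))
Z["lid"]=.0095
def seg(f,k,thr=9,half=28):
    u,v=proj(f,[*G[k],Z[k]])[0]; u0,v0=int(u)-half,int(v)-half
    c=f["img"][v0:v0+2*half,u0:u0+2*half]; c=cv2.resize(c,None,fx=4,fy=4,interpolation=3)
    L=cv2.cvtColor(c,cv2.COLOR_RGB2LAB).astype(float); L=cv2.GaussianBlur(L,(0,0),3)
    d=np.linalg.norm((L-np.median(L.reshape(-1,3),0))*[.7,2,2],axis=2)
    m=(d>thr).astype(np.uint8)
    cs,_=cv2.findContours(cv2.morphologyEx(m,cv2.MORPH_CLOSE,np.ones((9,9))),cv2.RETR_EXTERNAL,2)
    ctr=np.array([half*4.,half*4.])
    cs=[q for q in cs if cv2.contourArea(q)>150]
    q=min(cs,key=lambda q:np.linalg.norm(q.reshape(-1,2).mean(0)-ctr))
    x,y,w,h=cv2.boundingRect(q)
    return np.array([u0+(x+w/2-.5)/4,v0+(y+h/2-.5)/4]),(w/4,h/4)
if __name__=="__main__":
    for k in G:
        for n in("top0","scene0"):
            f=np.load(n+".npz")
            try: p,s=seg(f,k); print(k,n,p.round(1),s,plane(f,p,Z[k]).round(4)[0])
            except Exception as e: print(k,n,e)
    w=np.load("w0.npz")
    for k,p in dict(pan=(251,242.5),fine=(226.5,89.5),coarse=(75,141)).items(): print(k,"w",plane(w,p,Z[k]).round(4))
E
python3 seg.py
```

```text
pan top0 [234.9 192.1] (24.0, 24.5) [0.6003 0.1101 0.0125]
pan scene0 [314.9 271.2] (34.0, 33.75) [0.6064 0.1123 0.0125]
lid top0 [316.4 191. ] (22.5, 23.25) [ 0.5972 -0.1162  0.0095]
lid scene0 [224.2 224.8] (30.75, 25.25) [ 0.6051 -0.1135  0.0095]
fine top0 [229.1 245.2] (24.5, 24.25) [0.4535 0.1275 0.0145]
fine scene0 [357.8 229.9] (31.75, 31.0) [0.4597 0.1298 0.0145]
coarse top0 [281.5 241.1] (23.25, 25.0) [ 0.4603 -0.0153  0.0215]
coarse scene0 [299.2 203.1] (29.75, 34.0) [ 0.4661 -0.0127  0.0215]
medium top0 [317.1 235.1] (23.5, 24.5) [ 0.474  -0.1125  0.0175]
medium scene0 [260.1 196.5] (28.5, 40.75) [ 0.4942 -0.0992  0.0175]
dish top0 [273.4 186.9] (21.5, 22.0) [0.6129 0.0029 0.007 ]
dish scene0 [265.4 253.4] (30.5, 27.0) [0.6194 0.0044 0.007 ]
jar top0 [256.9 212.5] (13.0, 14.25) [0.5406 0.0497 0.0185]
jar scene0 [305.2 239.2] (18.25, 22.25) [0.5497 0.0549 0.0185]
vial top0 [296.4 210.8] (9.5, 10.25) [ 0.5412 -0.0581  0.026 ]
vial scene0 [260.1 205.6] (28.5, 43.5) [ 0.5265 -0.0756  0.026 ]
pan w [[0.6025 0.1109 0.0125]]
fine w [[0.4534 0.1283 0.0145]]
coarse w [[ 0.4609 -0.0241  0.0215]]
```

>>> send_rows([
  {"dp": [0.044, -0.032, 0], "rot": [0, 0, 0], "grip": 0.085},
  {"dp": [0, 0, -0.06], "rot": [0, 0, 0], "grip": 0.085},
  {"dp": [0, 0, -0.04], "rot": [0, 0, 0], "grip": 0.085},
  {"dp": [0, 0, 0], "rot": [0, 0, 0], "grip": 0.085},
  {"dp": [0, 0, 0], "rot": [0, 0, 0], "grip": 0.085},
])

```text
clock: 2.02
tcp_pos: [0.5981, 0.1142, 0.1261]
orientation: [2.489, 1.904, -0.006]
contact_force: [1.2, -0.0, -0.5]
grip_width: 0.0849
```

```bash
cat > st.py <<'E'
from bench import get_obs
import numpy as np
from scipy.spatial.transform import Rotation as Ro
o=get_obs();R=Ro.from_rotvec(o["orientation"]).as_matrix()
z=R[:,2]; tilt=np.cross(z,[0,0,-1])
print("t",round(o["clock"],2),"p",np.round(o["tcp_pos"],4),"yaw",round(np.degrees(np.arctan2(R[1,0],R[0,0])),2),"fixrot",tilt.round(4),"F",np.round(o["contact_force"],1),"M",np.round(o["moment"],2),"w",round(o["grip_width"],4),"j7",round(o["joints"][6],2))
E
python3 st.py
```

```text
t 2.02 p [0.5981 0.1142 0.1261] yaw 74.84 fixrot [0.0082 0.0017 0.    ] F [ 1.2 -0.  -0.5] M [0.04 0.02 0.03] w 0.0849 j7 1.15
```

>>> send_rows([
  {"dp": [0.004, -0.003, -0.05], "rot": [0.008, 0.002, 0], "grip": 0.085},
  {"dp": [0, 0, -0.05], "rot": [0, 0, 0], "grip": 0.085},
  {"dp": [0, 0, -0.018], "rot": [0, 0, 0], "grip": 0.085},
  {"dp": [0, 0, -0.003], "rot": [0, 0, 0], "grip": 0.085},
  {"dp": [0, 0, 0], "rot": [0, 0, 0], "grip": 0.05},
  {"dp": [0, 0, 0], "rot": [0, 0, 0], "grip": 0.05},
  {"dp": [0, 0, 0], "rot": [0, 0, 0], "grip": 0.05},
  {"dp": [0, 0, 0], "rot": [0, 0, 0], "grip": 0.05},
], grip_force=20)

```text
clock: 3.02
tcp_pos: [0.6121, 0.116, 0.017]
orientation: [2.487, 1.908, 0.035]
contact_force: [-0.0, -0.2, -0.5]
grip_width: 0.0591
```

```bash
python3 st.py;python3 - <<'E'
from bench import imaging
import cv2,numpy as np
f=imaging.grab_frame("wrist"); np.savez("w1.npz",**f)
cv2.imwrite("pics/w1.png",f["img"][:,:,::-1])
E
```

```text
t 3.02 p [0.6121 0.116  0.017 ] yaw 75.02 fixrot [-0.008   0.0217  0.    ] F [-0.  -0.2 -0.5] M [ 0.02 -0.01  0.01] w 0.0591 j7 1.21
```

View pics/w1.png

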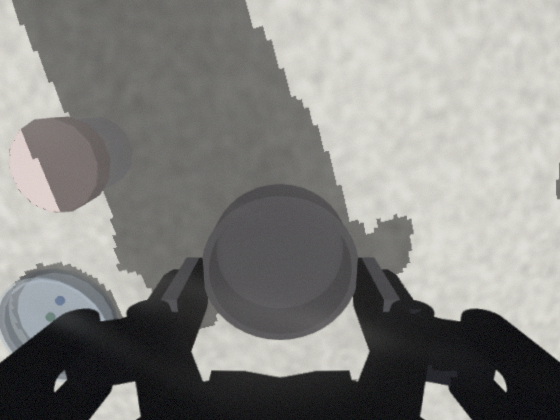

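The pan is gripped (width 59 mm), but the tool drifted about 10 mm during the fast descent, so I need settling corrections. I'll open, correct, turn 90° and squeeze again to centre the pan.

>>> send_rows([
  {"dp": [0, 0, 0], "rot": [0, 0, 0], "grip": 0.085},
  {"dp": [0, 0, 0], "rot": [-0.008, 0.022, 0], "grip": 0.085},
  {"dp": [-0.004, 0.001, 0], "rot": [0, 0, -0.1745], "grip": 0.085},
  {"dp": [-0.004, 0.001, 0], "rot": [0, 0, -0.1745], "grip": 0.085},
  {"dp": [0, 0, -0.004], "rot": [0, 0, -0.1745], "grip": 0.085},
  {"dp": [0, 0, -0.004], "rot": [0, 0, -0.1745], "grip": 0.085},
  {"dp": [0, 0, -0.003], "rot": [0, 0, -0.1745], "grip": 0.085},
  {"dp": [0, 0, 0], "rot": [0, 0, -0.1745], "grip": 0.085},
  {"dp": [0, 0, 0], "rot": [0, 0, -0.1745], "grip": 0.085},
  {"dp": [0, 0, 0], "rot": [0, 0, -0.1745], "grip": 0.085},
  {"dp": [0, 0, 0], "rot": [0, 0, -0.1745], "grip": 0.085},
  {"dp": [0, 0, 0], "rot": [0, 0, 0], "grip": 0.085},
])

```text
clock: 4.58
tcp_pos: [0.6056, 0.1211, 0.0053]
orientation: [-3.101, 0.48, 0.009]
contact_force: [0.1, -0.4, -0.1]
grip_width: 0.085
```

```bash
python3 st.py
```

```text
t 4.58 p [0.6056 0.1211 0.0053] yaw -17.61 fixrot [-0.0044 -0.0054 -0.    ] F [ 0.1 -0.4 -0.1] M [-0.02  0.   -0.01] w 0.085 j7 -0.04
```

>>> send_rows([
  {"dp": [-0.001, -0.003, 0.001], "rot": [-0.004, -0.005, 0.03], "grip": 0.085},
  {"dp": [0, 0, 0], "rot": [0, 0, 0], "grip": 0.05},
  {"dp": [0, 0, 0], "rot": [0, 0, 0], "grip": 0.05},
  {"dp": [0, 0, 0], "rot": [0, 0, 0], "grip": 0.05},
  {"dp": [0, 0, 0], "rot": [0, 0, 0], "grip": 0.05},
], grip_force=40)

```text
clock: 5.2
tcp_pos: [0.6049, 0.118, 0.007]
orientation: [-3.112, 0.419, 0.001]
contact_force: [-0.1, 0.9, -0.5]
grip_width: 0.0587
```

```bash
python3 st.py
python3 - <<'E'
import numpy as np,cv2
from h import *
f=np.load("top0.npz");s=np.load("scene0.npz")
for n,f,b in(("top",f,(355,155,100,100)),("scene",s,(100,125,120,90))):
    x,y,w,h=b; c=f["img"][y:y+h,x:x+w]; cv2.imwrite(f"pics/sh_{n}.png",cv2.resize(c,None,fx=6,fy=6,interpolation=3)[:,:,::-1])
a=cv2.imread("pics/sh_top.png")[:540,:];b=cv2.imread("pics/sh_scene.png")[:540]
a=cv2.resize(a,(400,360));b=cv2.resize(b,(400,300))
E
```

```text
t 5.2 p [0.6049 0.118  0.007 ] yaw -15.33 fixrot [-0.0014 -0.0004 -0.    ] F [-0.1  0.9 -0.5] M [-0.01 -0.03  0.  ] w 0.0587 j7 -0.01
```

>>> send_rows([
  {"dp": [0, 0, 0.03], "rot": [0, 0, 0], "grip": 0.05},
  {"dp": [0, 0, 0.05], "rot": [0, 0, 0], "grip": 0.05},
  {"dp": [0, 0, 0.05], "rot": [0, 0, 0], "grip": 0.05},
  {"dp": [0, -0.02, 0.05], "rot": [0, 0, 0], "grip": 0.05},
  {"dp": [-0.005, -0.045, 0.03], "rot": [0, 0, 0], "grip": 0.05},
  {"dp": [-0.007, -0.055, 0], "rot": [0, 0, 0], "grip": 0.05},
  {"dp": [-0.007, -0.055, 0], "rot": [0, 0, 0], "grip": 0.05},
  {"dp": [-0.007, -0.055, 0], "rot": [0, 0, 0], "grip": 0.05},
  {"dp": [-0.007, -0.055, 0], "rot": [0, 0, 0], "grip": 0.05},
  {"dp": [-0.007, -0.055, 0], "rot": [0, 0, 0], "grip": 0.05},
  {"dp": [-0.007, -0.055, 0], "rot": [0, 0, 0], "grip": 0.05},
  {"dp": [-0.007, -0.055, 0], "rot": [0, 0, 0], "grip": 0.05},
  {"dp": [0, -0.05, 0], "rot": [0, 0, 0], "grip": 0.05},
  {"dp": [0, -0.03, 0], "rot": [0, 0, 0], "grip": 0.05},
  {"dp": [0, 0, 0], "rot": [0, 0, 0], "grip": 0.05},
  {"dp": [0, 0, 0], "rot": [0, 0, 0], "grip": 0.05},
])

```text
clock: 7.2
tcp_pos: [0.5426, -0.4261, 0.2208]
orientation: [-3.114, 0.405, 0.005]
contact_force: [1.2, 0.3, -0.8]
grip_width: 0.0588
```

```bash
python3 st.py
python3 - <<'E'
from bench import imaging
import cv2,numpy as np
f=imaging.grab_frame("wrist"); np.savez("w2.npz",**f)
cv2.imwrite("pics/w2.png",f["img"][:,:,::-1])
E
```

```text
t 7.2 p [ 0.5426 -0.4261  0.2208] yaw -14.81 fixrot [-0.0015 -0.0033 -0.    ] F [ 1.2  0.3 -0.8] M [ 0.04 -0.02 -0.02] w 0.0588 j7 0.7
```

View pics/w2.png

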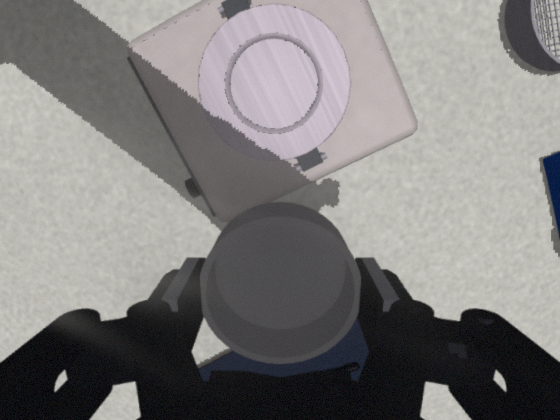

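The wrist view shows the collar around (276,83) and the held pan centred at about (280,282). I'll fit the collar ring and the plate edge.

```bash
cat > ring.py <<'E'
from h import *
def ring(f,c,r0,r1,mode):
    g=cv2.GaussianBlur(cv2.cvtColor(f["img"],cv2.COLOR_RGB2GRAY),(0,0),1.).astype(np.float32)
    P=[]
    for a in np.arange(0,2*np.pi,.05):
        r=np.arange(r0,r1,.25,dtype=np.float32); x=(c[0]+r*np.cos(a)).astype(np.float32);y=(c[1]+r*np.sin(a)).astype(np.float32)
        v=cv2.remap(g,x[None],y[None],1)[0]
        i=np.argmin(v) if mode=="dark" else np.argmin(np.gradient(v))
        P.append((x[i],y[i]))
    P=np.array(P,np.float32)
    for _ in range(4):
        e=cv2.fitEllipse(P); t=np.radians(e[2]); d=(P-e[0])@np.array([[np.cos(t),-np.sin(t)],[np.sin(t),np.cos(t)]])
        q=np.abs(np.hypot(d[:,0]/e[1][0]*2,d[:,1]/e[1][1]*2)-1); P=P[q<max(.03,2*np.median(q))] if q.max()>.03 else P
    return e,P
if __name__=="__main__":
    f=np.load("w2.npz")
    for m,r0,r1,z in(("dark",38,54,.074),("edge",66,86,.070)):
        e,P=ring(f,(276,83),r0,r1,m)
        W=plane(f,P,z)[:,:2]; (cx,cy),r=cv2.minEnclosingCircle(W.astype(np.float32))
        A=np.c_[2*W,np.ones(len(W))]; s=np.linalg.lstsq(A,(W**2).sum(1),rcond=None)[0]; rr=np.sqrt(s[2]+s[0]**2+s[1]**2)
        print(m,e,len(P),"circ",s[:2].round(4),"dia",2*rr, "resid",np.std(np.hypot(*(W-s[:2]).T)))
    print("cam",-np.array(f["R"]).T@f["t"])
    print("pan",plane(f,(280.5,282),.226))
    t=np.load("top0.npz");
    for m,r0,r1,z,c in(("dark",10,16,.074,(405,200)),("edge",18,27,.070,(405,200))):
        e,P=ring(t,c,r0,r1,m);W=plane(t,P,z)[:,:2];A=np.c_[2*W,np.ones(len(W))]; s=np.linalg.lstsq(A,(W**2).sum(1),rcond=None)[0]; print("top",m,s[:2].round(4),2*np.sqrt(s[2]+s[0]**2+s[1]**2))
E
python3 ring.py
```

```text
dark ((273.5531921386719, 83.26771545410156), (90.08629608154297, 93.2800064086914), 0.3224267065525055) 126 circ [ 0.5566 -0.3451] dia 0.06704394691062962 resid 0.0003094587935631533
edge ((274.1685485839844, 81.29924011230469), (148.7703857421875, 154.9265899658203), 168.29383850097656) 89 circ [ 0.5569 -0.3448] dia 0.1128774633856826 resid 0.0004901935924205959
cam [ 0.55788971 -0.36328818  0.36381827]
pan [[ 0.54031101 -0.42888043  0.226     ]]
top dark [ 0.5568 -0.3424] 0.06877169405912306
top edge [ 0.5574 -0.3427] 0.10935609652620343
```

>>> send_rows([
  {"dp": [0.008, 0.042, 0], "rot": [-0.002, -0.003, 0], "grip": 0.05},
  {"dp": [0.007, 0.041, 0], "rot": [0, 0, 0], "grip": 0.05},
  {"dp": [0, 0, -0.04], "rot": [0, 0, 0], "grip": 0.05},
  {"dp": [0, 0, -0.04], "rot": [0, 0, 0], "grip": 0.05},
  {"dp": [0, 0, -0.03], "rot": [0, 0, 0], "grip": 0.05},
  {"dp": [0, 0, 0], "rot": [0, 0, 0], "grip": 0.05},
  {"dp": [0, 0, 0], "rot": [0, 0, 0], "grip": 0.05},
])

```text
clock: 8.12
tcp_pos: [0.5628, -0.3288, 0.1102]
orientation: [-3.115, 0.38, -0.006]
contact_force: [0.2, -0.1, -0.2]
grip_width: 0.0589
```

```bash
python3 st.py
```

```text
t 8.12 p [ 0.5628 -0.3288  0.1102] yaw -13.91 fixrot [-0.0034  0.0045  0.    ] F [ 0.2 -0.1 -0.2] M [ 0.01  0.03 -0.03] w 0.0589 j7 0.66
```

>>> send_rows([
  {"dp": [-0.005, -0.014, 0], "rot": [-0.003, 0.004, 0], "grip": 0.05},
  {"dp": [0, 0, -0.012], "rot": [0, 0, 0], "grip": 0.05},
  {"dp": [0, 0, -0.006], "rot": [0, 0, 0], "grip": 0.05},
  {"dp": [0, 0, 0], "rot": [0, 0, 0], "grip": 0.05},
  {"dp": [0, 0, 0], "rot": [0, 0, 0], "grip": 0.05},
])

```text
clock: 8.75
tcp_pos: [0.5587, -0.3451, 0.0942]
orientation: [3.117, -0.381, 0.007]
contact_force: [-0.4, 0.0, 0.3]
grip_width: 0.0585
```

```bash
python3 st.py;python3 - <<'E'
from bench import imaging
import cv2,numpy as np
f=imaging.grab_frame("scene"); np.savez("s3.npz",**f)
a=cv2.resize(f["img"][110:215,95:225],None,fx=6,fy=6,interpolation=3)[:,:,::-1]
f=imaging.grab_frame("wrist"); np.savez("w3.npz",**f)
b=f["img"][60:400,100:460,::-1]
cv2.imwrite("pics/p3.png",np.hstack([cv2.resize(a,(420,340)),b]))
E
```

```text
t 8.75 p [ 0.5587 -0.3451  0.0942] yaw -13.93 fixrot [0.0019 0.0045 0.    ] F [-0.4  0.   0.3] M [-0.01  0.   -0.03] w 0.0585 j7 0.69
```

View pics/p3.png

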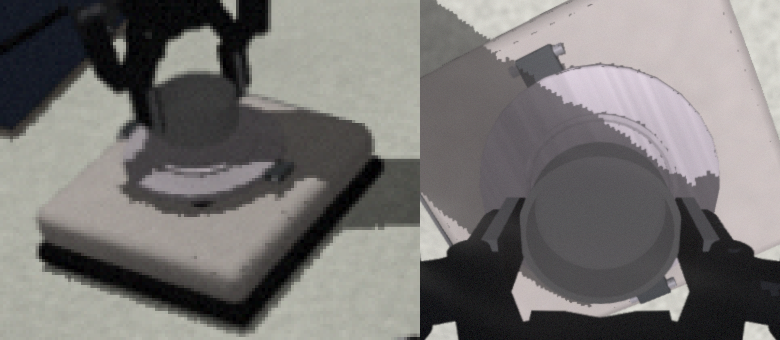

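The pan hangs about 17 mm above the plate and lines up with the collar in both views. I'll nudge it 2 mm and lower it.

>>> send_rows([
  {"dp": [-0.0005, 0.002, -0.005], "rot": [0.002, 0.004, 0], "grip": 0.05},
  {"dp": [0, 0, -0.005], "rot": [0, 0, 0], "grip": 0.05},
  {"dp": [0, 0, -0.003], "rot": [0, 0, 0], "grip": 0.05},
  {"dp": [0, 0, 0], "rot": [0, 0, 0], "grip": 0.05},
])

```text
clock: 9.35
tcp_pos: [0.5584, -0.3426, 0.0803]
orientation: [-3.118, 0.38, -0.0]
contact_force: [0.5, -0.4, 0.4]
grip_width: 0.0588
```

```bash
python3 st.py
```

```text
t 9.35 p [ 0.5584 -0.3426  0.0803] yaw -13.9 fixrot [-0.0004  0.0003  0.    ] F [ 0.5 -0.4  0.4] M [-0.    0.   -0.02] w 0.0588 j7 0.7
```

>>> send_rows([
  {"dp": [0, 0, -0.002], "rot": [0, 0, 0], "grip": 0.05},
  {"dp": [0, 0, -0.002], "rot": [0, 0, 0], "grip": 0.05},
  {"dp": [0, 0, 0], "rot": [0, 0, 0], "grip": 0.05},
])

```text
clock: 9.72
tcp_pos: [0.5586, -0.3428, 0.0771]
orientation: [-3.118, 0.38, -0.002]
contact_force: [0.1, 0.1, -0.7]
grip_width: 0.0588
```

```bash
python3 st.py
```

```text
t 9.72 p [ 0.5586 -0.3428  0.0771] yaw -13.9 fixrot [-0.0005  0.0011  0.    ] F [ 0.1  0.1 -0.7] M [ 0.01  0.   -0.03] w 0.0588 j7 0.7
```

>>> send_rows([
  {"dp": [0, 0, -0.0015], "rot": [0, 0, 0], "grip": 0.05},
  {"dp": [0, 0, 0], "rot": [0, 0, 0], "grip": 0.05},
  {"dp": [0, 0, 0], "rot": [0, 0, 0], "grip": 0.085},
  {"dp": [0, 0, 0], "rot": [0, 0, 0], "grip": 0.085},
  {"dp": [0, 0, 0], "rot": [0, 0, 0], "grip": 0.085},
])

```text
clock: 10.35
tcp_pos: [0.5589, -0.3431, 0.0768]
orientation: [-3.117, 0.38, -0.003]
contact_force: [0.3, -0.7, -0.8]
grip_width: 0.0849
```

```bash
python3 st.py
```

```text
t 10.35 p [ 0.5589 -0.3431  0.0768] yaw -13.9 fixrot [-0.0008  0.002   0.    ] F [ 0.3 -0.7 -0.8] M [-0.01 -0.03  0.03] w 0.0849 j7 0.7
```

>>> send_rows([
  {"dp": [0, 0, 0.02], "rot": [0, 0, 0], "grip": 0.085},
  {"dp": [0, 0, 0.04], "rot": [0, 0, 0], "grip": 0.085},
  {"dp": [0, 0, 0.05], "rot": [0, 0, 0], "grip": 0.085},
  {"dp": [0, 0.01, 0.02], "rot": [0, 0, 0], "grip": 0.085},
  {"dp": [-0.005, 0.04, 0], "rot": [0, 0, 0], "grip": 0.085},
  {"dp": [-0.013, 0.06, 0], "rot": [0, 0, 0], "grip": 0.085},
  {"dp": [-0.013, 0.06, 0], "rot": [0, 0, 0], "grip": 0.085},
  {"dp": [-0.013, 0.06, 0], "rot": [0, 0, 0], "grip": 0.085},
  {"dp": [-0.013, 0.06, 0], "rot": [0, 0, 0], "grip": 0.085},
  {"dp": [-0.013, 0.06, 0], "rot": [0, 0, 0], "grip": 0.085},
  {"dp": [-0.013, 0.06, 0], "rot": [0, 0, 0], "grip": 0.085},
  {"dp": [-0.013, 0.04, 0], "rot": [0, 0, 0], "grip": 0.085},
  {"dp": [0, 0, -0.03], "rot": [0, 0, 0], "grip": 0.085},
  {"dp": [0, 0, 0], "rot": [0, 0, 0], "grip": 0.085},
])

```text
clock: 12.1
tcp_pos: [0.4549, 0.1194, 0.1881]
orientation: [-3.114, 0.371, -0.007]
contact_force: [0.2, 0.0, 0.5]
grip_width: 0.0853
```

```bash
python3 st.py;python3 - <<'E'
from bench import imaging
import cv2,numpy as np
from h import *
f=imaging.grab_frame("top"); np.savez("t4.npz",**f)
a=cv2.resize(f["img"][155:245,355:455],None,fx=4,fy=4,interpolation=3)[:,:,::-1]
g=imaging.grab_frame("wrist"); np.savez("w4.npz",**g)
b=cv2.resize(g["img"],(400,300))[:,:,::-1]
cv2.imwrite("pics/p4.png",np.hstack([cv2.resize(a,(400,300)),b]))
print(proj(g,[[.4535,.1275,.0145]]))
E
```

```text
t 12.1 p [0.4549 0.1194 0.1881] yaw -13.58 fixrot [-0.0047  0.0048  0.    ] F [0.2 0.  0.5] M [-0.05  0.02 -0.03] w 0.0853 j7 -0.34
[[275.75663549 178.12678769]]
```

View pics/p4.png

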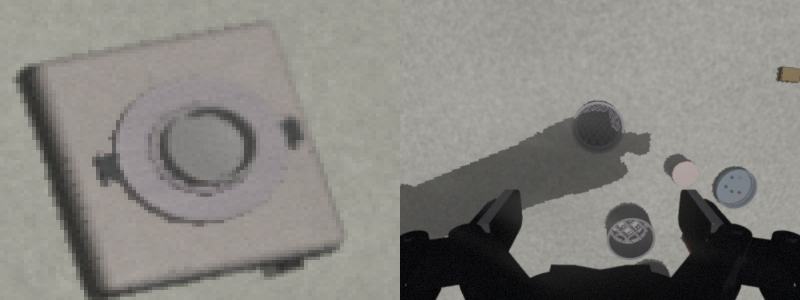

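The pan is in the collar (top view), and the fine sieve's wrist position agrees with the top view. I'll descend on it.

>>> send_rows([
  {"dp": [-0.001, 0.008, -0.03], "rot": [-0.005, 0.005, 0], "grip": 0.085},
  {"dp": [0, 0, -0.045], "rot": [0, 0, 0], "grip": 0.085},
  {"dp": [0, 0, -0.04], "rot": [0, 0, 0], "grip": 0.085},
  {"dp": [0, 0, 0], "rot": [0, 0, 0], "grip": 0.085},
])

```text
clock: 12.7
tcp_pos: [0.4616, 0.1262, 0.0777]
orientation: [-3.11, 0.382, -0.018]
contact_force: [-0.7, -0.9, 0.8]
grip_width: 0.0854
```

```bash
python3 st.py
```

```text
t 12.7 p [0.4616 0.1262 0.0777] yaw -14.02 fixrot [-0.007   0.0123  0.    ] F [-0.7 -0.9  0.8] M [-0.01  0.    0.02] w 0.0854 j7 -0.13
```

>>> send_rows([
  {"dp": [-0.01, 0.002, -0.025], "rot": [-0.007, 0.012, 0], "grip": 0.085},
  {"dp": [-0.002, 0, -0.025], "rot": [0, 0.003, 0], "grip": 0.085},
  {"dp": [-0.002, 0, -0.015], "rot": [0, 0.003, 0], "grip": 0.085},
  {"dp": [0, 0, -0.003], "rot": [0, 0, 0], "grip": 0.085},
  {"dp": [0, 0, 0], "rot": [0, 0, 0], "grip": 0.085},
])

```text
clock: 13.32
tcp_pos: [0.4556, 0.129, 0.0169]
orientation: [-3.11, 0.389, -0.009]
contact_force: [0.1, 0.3, 0.2]
grip_width: 0.085
```

```bash
python3 st.py
```

```text
t 13.32 p [0.4556 0.129  0.0169] yaw -14.27 fixrot [-0.0069  0.0069  0.    ] F [0.1 0.3 0.2] M [-0.01  0.01 -0.05] w 0.085 j7 -0.04
```

>>> send_rows([
  {"dp": [-0.002, -0.001, -0.007], "rot": [-0.007, 0.007, 0], "grip": 0.085},
  {"dp": [0, 0, -0.003], "rot": [0, 0, 0], "grip": 0.05},
  {"dp": [0, 0, 0], "rot": [0, 0, 0], "grip": 0.05},
  {"dp": [0, 0, 0], "rot": [0, 0, 0], "grip": 0.05},
  {"dp": [0, 0, 0], "rot": [0, 0, 0], "grip": 0.05},
], grip_force=20)

```text
clock: 13.95
tcp_pos: [0.4546, 0.1284, 0.0078]
orientation: [-3.116, 0.39, -0.002]
contact_force: [0.1, -0.5, -0.1]
grip_width: 0.0597
```

>>> send_rows([
  {"dp": [0, 0, 0], "rot": [0, 0, 0], "grip": 0.085},
  {"dp": [0, 0, 0], "rot": [0, 0, 0], "grip": 0.085},
  {"dp": [0, 0, 0], "rot": [0, 0, 0.1745], "grip": 0.085},
  {"dp": [0, 0, 0], "rot": [0, 0, 0.1745], "grip": 0.085},
  {"dp": [0, 0, 0], "rot": [0, 0, 0.1745], "grip": 0.085},
  {"dp": [0, 0, 0], "rot": [0, 0, 0.1745], "grip": 0.085},
  {"dp": [0, 0, 0], "rot": [0, 0, 0.1745], "grip": 0.085},
  {"dp": [0, 0, 0], "rot": [0, 0, 0.1745], "grip": 0.085},
  {"dp": [0, 0, 0], "rot": [0, 0, 0.1745], "grip": 0.085},
  {"dp": [0, 0, 0], "rot": [0, 0, 0.1745], "grip": 0.085},
  {"dp": [0, 0, 0], "rot": [0, 0, 0.1745], "grip": 0.085},
  {"dp": [0, 0, 0], "rot": [0, 0, 0], "grip": 0.085},
])

```text
clock: 15.45
tcp_pos: [0.4544, 0.1278, 0.0076]
orientation: [-2.432, -1.988, -0.002]
contact_force: [-0.6, 0.9, 0.8]
grip_width: 0.0851
```

```bash
python3 st.py
```

```text
t 15.45 p [0.4544 0.1278 0.0076] yaw 78.54 fixrot [-0.0013  0.0005  0.    ] F [-0.6  0.9  0.8] M [0.01 0.02 0.03] w 0.0851 j7 1.12
```

>>> send_rows([
  {"dp": [0, 0, 0], "rot": [0, 0, 0], "grip": 0.05},
  {"dp": [0, 0, 0], "rot": [0, 0, 0], "grip": 0.05},
  {"dp": [0, 0, 0], "rot": [0, 0, 0], "grip": 0.05},
  {"dp": [0, 0, 0], "rot": [0, 0, 0], "grip": 0.05},
], grip_force=40)

```text
clock: 15.95
tcp_pos: [0.4545, 0.1278, 0.0079]
orientation: [-2.44, -1.979, -0.002]
contact_force: [0.2, 0.1, 1.3]
grip_width: 0.0588
```

>>> send_rows([
  {"dp": [0, 0, 0.03], "rot": [0, 0, 0], "grip": 0.05},
  {"dp": [0, 0, 0.045], "rot": [0, 0, 0], "grip": 0.05},
  {"dp": [0.004, -0.02, 0.045], "rot": [0, 0, 0], "grip": 0.05},
  {"dp": [0.01, -0.04, 0.03], "rot": [0, 0, 0], "grip": 0.05},
  {"dp": [0.013, -0.058, 0], "rot": [0, 0, 0], "grip": 0.05},
  {"dp": [0.013, -0.058, 0], "rot": [0, 0, 0], "grip": 0.05},
  {"dp": [0.013, -0.058, 0], "rot": [0, 0, 0], "grip": 0.05},
  {"dp": [0.013, -0.058, 0], "rot": [0, 0, 0], "grip": 0.05},
  {"dp": [0.013, -0.058, 0], "rot": [0, 0, 0], "grip": 0.05},
  {"dp": [0.013, -0.058, 0], "rot": [0, 0, 0], "grip": 0.05},
  {"dp": [0.01, -0.04, 0], "rot": [0, 0, 0], "grip": 0.05},
  {"dp": [0, -0.01, 0], "rot": [0, 0, 0], "grip": 0.05},
  {"dp": [0, 0, 0], "rot": [0, 0, 0], "grip": 0.05},
])

```text
clock: 17.58
tcp_pos: [0.554, -0.3416, 0.1597]
orientation: [-2.436, -1.979, 0.002]
contact_force: [-0.3, 0.4, -1.0]
grip_width: 0.0586
```

```bash
python3 st.py
```

```text
t 17.57 p [ 0.554  -0.3416  0.1597] yaw 78.18 fixrot [-0.0018 -0.0029 -0.    ] F [-0.3  0.4 -1. ] M [ 0.05  0.03 -0.03] w 0.0586 j7 2.01
```

>>> send_rows([
  {"dp": [0.003, -0.001, -0.02], "rot": [-0.002, -0.003, 0], "grip": 0.05},
  {"dp": [0, 0, -0.02], "rot": [0, 0, 0], "grip": 0.05},
  {"dp": [0, 0, -0.006], "rot": [0, 0, 0], "grip": 0.05},
  {"dp": [0, 0, 0], "rot": [0, 0, 0], "grip": 0.05},
  {"dp": [0, 0, 0], "rot": [0, 0, 0], "grip": 0.05},
])

```text
clock: 18.2
tcp_pos: [0.5579, -0.3357, 0.1121]
orientation: [-2.43, -1.986, -0.004]
contact_force: [0.1, 0.4, -1.5]
grip_width: 0.0587
```

```bash
python3 st.py
```

```text
t 18.2 p [ 0.5579 -0.3357  0.1121] yaw 78.53 fixrot [-0.0038 -0.0002 -0.    ] F [ 0.1  0.4 -1.5] M [-0.02  0.01 -0.04] w 0.0587 j7 2.03
```

>>> send_rows([
  {"dp": [0.001, -0.0072, 0], "rot": [-0.004, 0, 0], "grip": 0.05},
  {"dp": [0, 0, -0.002], "rot": [0, 0, 0], "grip": 0.05},
  {"dp": [0, 0, 0], "rot": [0, 0, 0], "grip": 0.05},
  {"dp": [0, 0, 0], "rot": [0, 0, 0], "grip": 0.05},
])

```text
clock: 18.7
tcp_pos: [0.5596, -0.3444, 0.1115]
orientation: [2.431, 1.986, 0.001]
contact_force: [-0.4, 0.3, -0.7]
grip_width: 0.0585
```

```bash
python3 st.py;python3 - <<'E'
from bench import imaging
import cv2,numpy as np
f=imaging.grab_frame("scene"); np.savez("s5.npz",**f)
a=cv2.resize(f["img"][110:215,95:225],None,fx=6,fy=6,interpolation=3)[:,:,::-1]
f=imaging.grab_frame("wrist"); np.savez("w5.npz",**f)
b=f["img"][60:400,100:460,::-1]
cv2.imwrite("pics/p5.png",np.hstack([cv2.resize(a,(420,340)),b]))
E
```

```text
t 18.7 p [ 0.5596 -0.3444  0.1115] yaw 78.5 fixrot [0.0018 0.002  0.    ] F [-0.4  0.3 -0.7] M [ 0.01  0.02 -0.01] w 0.0585 j7 2.04
```

View pics/p5.png

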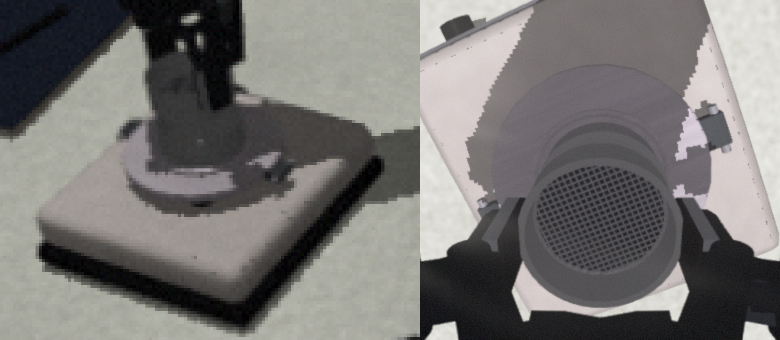

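The held sieve shows a visible grid of about 4 mm pitch up close. Before placing it, I'll check its identity against the candidate at (317,235) by height and cloth.

Run:
```python
import numpy as np,cv2
from h import *
from seg import *
s=np.load("scene0.npz");t=np.load("top0.npz")
# scene-frame positions (offset of +6,+2.4mm wrt top)
th=np.linspace(0,2*np.pi,90)
def bb(f,x,y,h):
    c=np.c_[x+.03*np.cos(th),y+.03*np.sin(th)]
    c5=np.c_[x+.025*np.cos(th),y+.025*np.sin(th)]
    p=proj(f,np.r_[np.c_[c5,0*th],np.c_[c,0*th+.007],np.c_[c,0*th+h]]); return (p.min(0).round(1),p.max(0).round(1),np.ptp(p,axis=0).round(1))
for k,(x,y) in dict(s1=(.4597,.1298),s2=(.466,-.0127),s3=(.480,-.110)).items():
    for h in(.029,.035,.043): print(k,h,*bb(s,x,y,h))
w0=np.load("w0.npz")["img"];w4=np.load("w4.npz")["img"];w5=np.load("w5.npz")["img"]
up=lambda c,s:cv2.resize(c,s,interpolation=3)[:,:,::-1]
A=np.hstack([up(w0[125:235,0:130],(390,330)),up(w0[40:150,160:290],(390,330))])
b=s["img"][170:250,235:385]
B=np.hstack([up(b,(480,256)),up(w5[210:350,205:375],(300,256))])
cv2.imwrite("pics/id.png",(255*(np.vstack([A,B])/255.)**.6).astype(np.uint8))
```

```text
s1 0.029 [343.2 215.1] [373.1 243.3] [29.9 28.1]
s1 0.035 [343.2 213.1] [373.5 243.3] [30.4 30.2]
s1 0.043 [343.2 210.3] [374.1 243.3] [31.  32.9]
s2 0.029 [285.6 191.7] [313.1 217.9] [27.5 26.2]
s2 0.035 [285.6 189.7] [313.2 217.9] [27.7 28.3]
s2 0.043 [285.6 186.9] [313.5 217.9] [27.9 31. ]
s3 0.029 [246.6 179.2] [273.1 204.4] [26.5 25.2]
s3 0.035 [246.6 177.2] [273.1 204.4] [26.6 27.2]
s3 0.043 [246.4 174.5] [273.1 204.4] [26.7 29.9]
```

View pics/id.png

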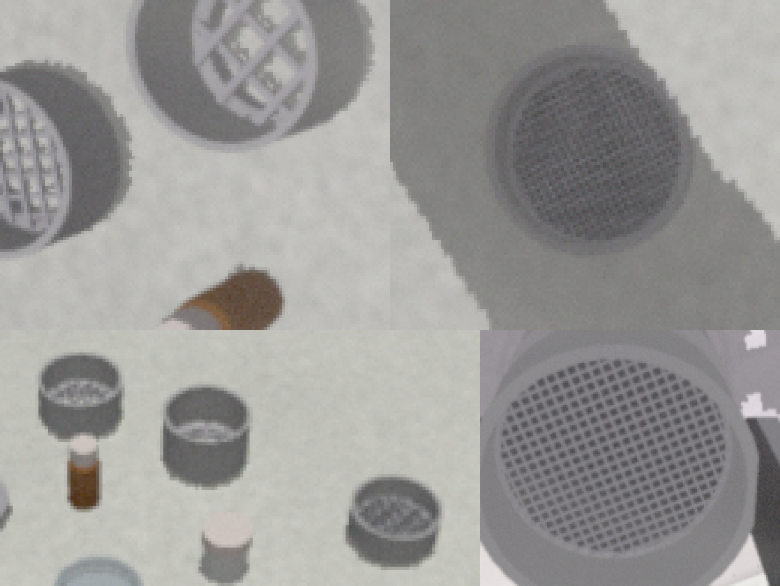

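The held sieve has about 22 cells across (2.3 mm), against about 5 mm openings for the one at (317,235) and about 11 mm for the one at (281,241). It is the finest and lowest, so the identification stands. Lowering.

>>> send_rows([
  {"dp": [-0.0008, 0.0014, -0.004], "rot": [0.002, 0.002, 0], "grip": 0.05},
  {"dp": [0, 0, -0.004], "rot": [0, 0, 0], "grip": 0.05},
  {"dp": [0, 0, -0.003], "rot": [0, 0, 0], "grip": 0.05},
  {"dp": [0, 0, 0], "rot": [0, 0, 0], "grip": 0.05},
])

```text
clock: 19.3
tcp_pos: [0.5585, -0.3423, 0.0993]
orientation: [-2.431, -1.987, 0.0]
contact_force: [-0.7, 0.1, -1.4]
grip_width: 0.059
```

```bash
python3 st.py
```

```text
t 19.3 p [ 0.5585 -0.3423  0.0993] yaw 78.52 fixrot [-0.001  -0.0009 -0.    ] F [-0.7  0.1 -1.4] M [0.04 0.01 0.04] w 0.059 j7 2.04
```

>>> send_rows([
  {"dp": [0, -0.0004, -0.002], "rot": [0, 0, 0], "grip": 0.05},
  {"dp": [0, 0, -0.002], "rot": [0, 0, 0], "grip": 0.05},
  {"dp": [0, 0, -0.001], "rot": [0, 0, 0], "grip": 0.05},
  {"dp": [0, 0, 0], "rot": [0, 0, 0], "grip": 0.05},
])

```text
clock: 19.8
tcp_pos: [0.5588, -0.343, 0.0963]
orientation: [-2.432, -1.987, -0.002]
contact_force: [-0.3, 0.3, -1.2]
grip_width: 0.059
```

```bash
python3 st.py
```

```text
t 19.8 p [ 0.5588 -0.343   0.0963] yaw 78.51 fixrot [-0.0014  0.0001  0.    ] F [-0.3  0.3 -1.2] M [ 0.02  0.02 -0.06] w 0.059 j7 2.04
```

>>> send_rows([
  {"dp": [0, 0, -0.001], "rot": [0, 0, 0], "grip": 0.05},
  {"dp": [0, 0, 0], "rot": [0, 0, 0], "grip": 0.085},
  {"dp": [0, 0, 0], "rot": [0, 0, 0], "grip": 0.085},
  {"dp": [0, 0, 0], "rot": [0, 0, 0], "grip": 0.085},
  {"dp": [0, 0, 0.02], "rot": [0, 0, 0], "grip": 0.085},
  {"dp": [0, 0, 0.04], "rot": [0, 0, 0], "grip": 0.085},
  {"dp": [0, 0, 0.05], "rot": [0, 0, 0], "grip": 0.085},
  {"dp": [-0.01, 0.02, 0], "rot": [0, 0, 0], "grip": 0.085},
  {"dp": [-0.02, 0.055, 0], "rot": [0, 0, 0], "grip": 0.085},
  {"dp": [-0.02, 0.055, 0], "rot": [0, 0, 0], "grip": 0.085},
  {"dp": [-0.02, 0.055, 0], "rot": [0, 0, 0], "grip": 0.085},
  {"dp": [-0.02, 0.045, 0], "rot": [0, 0, 0], "grip": 0.085},
  {"dp": [0, 0, 0], "rot": [0, 0, 0], "grip": 0.085},
  {"dp": [0, 0, 0], "rot": [0, 0, 0], "grip": 0.085},
])

```text
clock: 21.55
tcp_pos: [0.4684, -0.1106, 0.2222]
orientation: [2.426, 1.977, 0.017]
contact_force: [0.2, -0.3, -0.0]
grip_width: 0.085
```

```bash
python3 st.py;python3 - <<'E'
from bench import imaging
import cv2,numpy as np
from h import *
f=imaging.grab_frame("top"); np.savez("t6.npz",**f)
a=cv2.resize(f["img"][155:245,355:455],(400,300),interpolation=3)[:,:,::-1]
g=imaging.grab_frame("wrist"); np.savez("w6.npz",**g)
b=cv2.resize(g["img"],(400,300))[:,:,::-1]
cv2.imwrite("pics/p6.png",np.hstack([a,b]))
print(proj(g,[[.474,-.1125,.0175],[.5412,-.0581,.026],[.4603,-.0153,.0215]])*400/560+[400,0])
E
```

```text
t 21.55 p [ 0.4684 -0.1106  0.2222] yaw 78.35 fixrot [0.0028 0.0164 0.    ] F [ 0.2 -0.3 -0. ] M [-0.01 -0.05 -0.02] w 0.085 j7 1.54
[[600.58687599 132.07567537]
 [649.96827705 173.1884683 ]
 [672.5833916  107.77103898]]
```

View pics/p6.png

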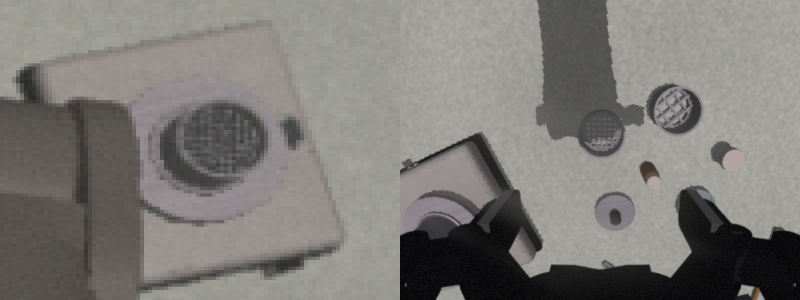

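Run:
```python
import numpy as np
from h import *
f=np.load("t6.npz")
print(((proj(f,[[.5575,-.343,z] for z in(.074,.095,.117)])-[355,155])*[4,300/90]).round(1))
```

```text
[[200.7 146.3]
 [210.5 141.7]
 [221.3 136.8]]
```

The fine sieve sits where a fully home one should project (222,138 against 221,137 predicted). The medium sieve also appears at its predicted spot. Descending on it.

>>> send_rows([
  {"dp": [0.003, -0.002, -0.03], "rot": [0.003, 0.016, 0], "grip": 0.085},
  {"dp": [-0.002, 0, -0.045], "rot": [0, 0.003, 0], "grip": 0.085},
  {"dp": [-0.003, 0, -0.045], "rot": [0, 0.004, 0], "grip": 0.085},
  {"dp": [-0.003, 0, -0.03], "rot": [0, 0.004, 0], "grip": 0.085},
  {"dp": [0, 0, 0], "rot": [0, 0, 0], "grip": 0.085},
  {"dp": [0, 0, 0], "rot": [0, 0, 0], "grip": 0.085},
])

```text
clock: 22.4
tcp_pos: [0.4678, -0.1217, 0.0698]
orientation: [-2.448, -1.968, 0.011]
contact_force: [-0.7, -0.1, -0.1]
grip_width: 0.0854
```

```bash
python3 st.py
```

```text
t 22.4 p [ 0.4678 -0.1217  0.0698] yaw 77.58 fixrot [ 0.0041 -0.0059  0.    ] F [-0.7 -0.1 -0.1] M [-0.05 -0.05  0.02] w 0.0854 j7 1.67
```

>>> send_rows([
  {"dp": [0.006, 0.0095, 0], "rot": [0.004, -0.006, 0], "grip": 0.085},
  {"dp": [-0.001, 0.001, -0.025], "rot": [0, 0, 0], "grip": 0.085},
  {"dp": [-0.001, 0.001, -0.02], "rot": [0, 0, 0], "grip": 0.085},
  {"dp": [0, 0, -0.01], "rot": [0, 0, 0], "grip": 0.085},
  {"dp": [0, 0, 0], "rot": [0, 0, 0], "grip": 0.085},
  {"dp": [0, 0, 0], "rot": [0, 0, 0], "grip": 0.085},
])

```text
clock: 23.15
tcp_pos: [0.4805, -0.1083, 0.0203]
orientation: [2.44, 1.963, 0.021]
contact_force: [-0.5, -0.2, -0.2]
grip_width: 0.085
```

```bash
python3 st.py
```

```text
t 23.15 p [ 0.4805 -0.1083  0.0203] yaw 77.65 fixrot [-0.0009  0.0165  0.    ] F [-0.5 -0.2 -0.2] M [-0.    0.05  0.02] w 0.085 j7 1.7
```

>>> send_rows([
  {"dp": [-0.0065, -0.0042, -0.004], "rot": [0, 0.016, 0], "grip": 0.085},
  {"dp": [0, 0, -0.004], "rot": [0, 0, 0], "grip": 0.085},
  {"dp": [0, 0, -0.002], "rot": [0, 0, 0], "grip": 0.05},
  {"dp": [0, 0, 0], "rot": [0, 0, 0], "grip": 0.05},
  {"dp": [0, 0, 0], "rot": [0, 0, 0], "grip": 0.05},
  {"dp": [0, 0, 0], "rot": [0, 0, 0], "grip": 0.05},
], grip_force=20)

```text
clock: 23.9
tcp_pos: [0.4744, -0.113, 0.0109]
orientation: [2.448, 1.969, 0.003]
contact_force: [-1.3, 0.2, 0.5]
grip_width: 0.0595
```

```bash
python3 st.py
```

```text
t 23.9 p [ 0.4744 -0.113   0.0109] yaw 77.61 fixrot [-0.0008  0.0014  0.    ] F [-1.3  0.2  0.5] M [ 0.03  0.1  -0.02] w 0.0595 j7 1.71
```

>>> send_rows([
  {"dp": [0, 0, 0], "rot": [0, 0, 0], "grip": 0.085},
  {"dp": [0, 0, 0], "rot": [0, 0, 0], "grip": 0.085},
  {"dp": [0, 0, 0], "rot": [0, 0, -0.1745], "grip": 0.085},
  {"dp": [0, 0, 0], "rot": [0, 0, -0.1745], "grip": 0.085},
  {"dp": [0, 0, 0], "rot": [0, 0, -0.1745], "grip": 0.085},
  {"dp": [0, 0, 0], "rot": [0, 0, -0.1745], "grip": 0.085},
  {"dp": [0, 0, 0], "rot": [0, 0, -0.1745], "grip": 0.085},
  {"dp": [0, 0, 0], "rot": [0, 0, -0.1745], "grip": 0.085},
  {"dp": [0, 0, 0], "rot": [0, 0, -0.1745], "grip": 0.085},
  {"dp": [0, 0, 0], "rot": [0, 0, -0.1745], "grip": 0.085},
  {"dp": [0, 0, 0], "rot": [0, 0, -0.1745], "grip": 0.085},
  {"dp": [0, 0, 0], "rot": [0, 0, 0], "grip": 0.085},
])

```text
clock: 25.4
tcp_pos: [0.4751, -0.1124, 0.0112]
orientation: [3.112, -0.414, 0.004]
contact_force: [0.5, -0.1, 0.4]
grip_width: 0.0849
```

```bash
python3 st.py
```

```text
t 25.4 p [ 0.4751 -0.1124  0.0112] yaw -15.16 fixrot [0.0027 0.0023 0.    ] F [ 0.5 -0.1  0.4] M [ 0.02 -0.01  0.02] w 0.0849 j7 0.54
```

>>> send_rows([
  {"dp": [-0.0005, -0.0005, 0], "rot": [0.003, 0.002, 0], "grip": 0.05},
  {"dp": [0, 0, 0], "rot": [0, 0, 0], "grip": 0.05},
  {"dp": [0, 0, 0], "rot": [0, 0, 0], "grip": 0.05},
  {"dp": [0, 0, 0], "rot": [0, 0, 0], "grip": 0.05},
], grip_force=40)

```text
clock: 25.9
tcp_pos: [0.4745, -0.1131, 0.0116]
orientation: [-3.114, 0.402, -0.0]
contact_force: [-0.1, -0.6, -0.7]
grip_width: 0.0588
```

>>> send_rows([
  {"dp": [0, 0, 0.03], "rot": [0, 0, 0], "grip": 0.05},
  {"dp": [0, 0, 0.045], "rot": [0, 0, 0], "grip": 0.05},
  {"dp": [0, 0, 0.05], "rot": [0, 0, 0], "grip": 0.05},
  {"dp": [0.005, -0.015, 0.045], "rot": [0, 0, 0], "grip": 0.05},
  {"dp": [0.02, -0.05, 0], "rot": [0, 0, 0], "grip": 0.05},
  {"dp": [0.02, -0.055, 0], "rot": [0, 0, 0], "grip": 0.05},
  {"dp": [0.02, -0.055, 0], "rot": [0, 0, 0], "grip": 0.05},
  {"dp": [0.015, -0.04, 0], "rot": [0, 0, 0], "grip": 0.05},
  {"dp": [0.003, -0.01, 0], "rot": [0, 0, 0], "grip": 0.05},
  {"dp": [0, 0, 0], "rot": [0, 0, 0], "grip": 0.05},
  {"dp": [0, 0, 0], "rot": [0, 0, 0], "grip": 0.05},
])

```text
clock: 27.28
tcp_pos: [0.5579, -0.338, 0.1843]
orientation: [-3.113, 0.374, 0.008]
contact_force: [0.3, 1.1, -1.0]
grip_width: 0.0586
```

```bash
python3 st.py
```

```text
t 27.27 p [ 0.5579 -0.338   0.1843] yaw -13.71 fixrot [-0.0067 -0.0046 -0.    ] F [ 0.3  1.1 -1. ] M [ 0.01 -0.01  0.04] w 0.0586 j7 0.67
```

>>> send_rows([
  {"dp": [0.001, -0.005, -0.02], "rot": [-0.007, -0.005, 0], "grip": 0.05},
  {"dp": [0, -0.002, -0.02], "rot": [0, 0, 0], "grip": 0.05},
  {"dp": [0, 0, -0.008], "rot": [0, 0, 0], "grip": 0.05},
  {"dp": [0, 0, 0], "rot": [0, 0, 0], "grip": 0.05},
  {"dp": [0, 0, 0], "rot": [0, 0, 0], "grip": 0.05},
])

```text
clock: 27.9
tcp_pos: [0.56, -0.3394, 0.135]
orientation: [-3.117, 0.365, -0.001]
contact_force: [-0.2, -0.3, -1.3]
grip_width: 0.0589
```

```bash
python3 st.py
```

```text
t 27.9 p [ 0.56   -0.3394  0.135 ] yaw -13.36 fixrot [-0.0031  0.0012  0.    ] F [-0.2 -0.3 -1.3] M [-0.01 -0.03 -0.01] w 0.0589 j7 0.71
```

>>> send_rows([
  {"dp": [-0.001, -0.0035, 0], "rot": [-0.003, 0.001, 0], "grip": 0.05},
  {"dp": [0, 0, 0], "rot": [0, 0, 0], "grip": 0.05},
  {"dp": [0, 0, 0], "rot": [0, 0, 0], "grip": 0.05},
])

```text
clock: 28.28
tcp_pos: [0.5594, -0.3438, 0.1363]
orientation: [3.119, -0.366, 0.003]
contact_force: [-1.0, -0.3, -1.5]
grip_width: 0.0591
```

```bash
python3 st.py
```

```text
t 28.27 p [ 0.5594 -0.3438  0.1363] yaw -13.37 fixrot [0.0011 0.002  0.    ] F [-1.  -0.3 -1.5] M [-0.01  0.04 -0.03] w 0.0591 j7 0.71
```

>>> send_rows([
  {"dp": [-0.0006, 0.0006, -0.004], "rot": [0.001, 0.002, 0], "grip": 0.05},
  {"dp": [0, 0, -0.004], "rot": [0, 0, 0], "grip": 0.05},
  {"dp": [0, 0, -0.003], "rot": [0, 0, 0], "grip": 0.05},
  {"dp": [0, 0, 0], "rot": [0, 0, 0], "grip": 0.05},
])

```text
clock: 28.78
tcp_pos: [0.5587, -0.343, 0.1244]
orientation: [-3.12, 0.366, 0.001]
contact_force: [-0.1, -0.1, -1.4]
grip_width: 0.059
```

```bash
python3 st.py
```

```text
t 28.77 p [ 0.5587 -0.343   0.1244] yaw -13.37 fixrot [-0.0002 -0.0004 -0.    ] F [-0.1 -0.1 -1.4] M [-0.01 -0.03 -0.01] w 0.059 j7 0.72
```

>>> send_rows([
  {"dp": [0, 0, -0.002], "rot": [0, 0, 0], "grip": 0.05},
  {"dp": [0, 0, -0.001], "rot": [0, 0, 0], "grip": 0.05},
  {"dp": [0, 0, -0.0005], "rot": [0, 0, 0], "grip": 0.05},
  {"dp": [0, 0, 0], "rot": [0, 0, 0], "grip": 0.05},
])

```text
clock: 29.28
tcp_pos: [0.5588, -0.3431, 0.1216]
orientation: [-3.12, 0.366, -0.0]
contact_force: [-0.0, -0.9, -1.2]
grip_width: 0.0591
```

```bash
python3 st.py
```

```text
t 29.27 p [ 0.5588 -0.3431  0.1216] yaw -13.37 fixrot [-0.0005  0.0002  0.    ] F [-0.  -0.9 -1.2] M [-0.08  0.02  0.05] w 0.0591 j7 0.72
```

>>> send_rows([
  {"dp": [0, 0, -0.0005], "rot": [0, 0, 0], "grip": 0.085},
  {"dp": [0, 0, 0], "rot": [0, 0, 0], "grip": 0.085},
  {"dp": [0, 0, 0], "rot": [0, 0, 0], "grip": 0.085},
  {"dp": [0, 0, 0.02], "rot": [0, 0, 0], "grip": 0.085},
  {"dp": [0, 0, 0.04], "rot": [0, 0, 0], "grip": 0.085},
  {"dp": [0, 0, 0.03], "rot": [0, 0, 0], "grip": 0.085},
  {"dp": [-0.005, 0.02, 0], "rot": [0, 0, 0], "grip": 0.085},
  {"dp": [-0.018, 0.058, 0], "rot": [0, 0, 0], "grip": 0.085},
  {"dp": [-0.018, 0.058, 0], "rot": [0, 0, 0], "grip": 0.085},
  {"dp": [-0.018, 0.058, 0], "rot": [0, 0, 0], "grip": 0.085},
  {"dp": [-0.018, 0.058, 0], "rot": [0, 0, 0], "grip": 0.085},
  {"dp": [-0.018, 0.058, 0], "rot": [0, 0, 0], "grip": 0.085},
  {"dp": [-0.004, 0.015, -0.02], "rot": [0, 0, 0], "grip": 0.085},
  {"dp": [0, 0, -0.03], "rot": [0, 0, 0], "grip": 0.085},
  {"dp": [0, 0, 0], "rot": [0, 0, 0], "grip": 0.085},
  {"dp": [0, 0, 0], "rot": [0, 0, 0], "grip": 0.085},
])

```text
clock: 31.28
tcp_pos: [0.4602, -0.0107, 0.1784]
orientation: [-3.115, 0.362, -0.027]
contact_force: [0.2, -0.2, 0.8]
grip_width: 0.085
```

```bash
python3 st.py;python3 - <<'E'
from bench import imaging
import cv2,numpy as np
from h import *
f=imaging.grab_frame("top"); np.savez("t7.npz",**f)
a=cv2.resize(f["img"][155:245,355:455],(400,300),interpolation=3)[:,:,::-1]
g=imaging.grab_frame("wrist"); np.savez("w7.npz",**g)
b=cv2.resize(g["img"],(400,300))[:,:,::-1]
cv2.imwrite("pics/p7.png",np.hstack([a,b]))
print(proj(g,[[.4603,-.0153,.0215],[.5972,-.1162,.0095]])*400/560+[400,0])
print(((proj(f,[[.5575,-.343,.145]])-[355,155])*[4,300/90]).round(1))
E
```

```text
t 31.27 p [ 0.4602 -0.0107  0.1784] yaw -13.28 fixrot [-0.0037  0.0176  0.    ] F [ 0.2 -0.2  0.8] M [-0.06  0.03  0.01] w 0.085 j7 0.03
[[600.35950984 139.92763357]
 [720.97395893 188.14751182]]
[[235.7 130.1]]
```

View pics/p7.png

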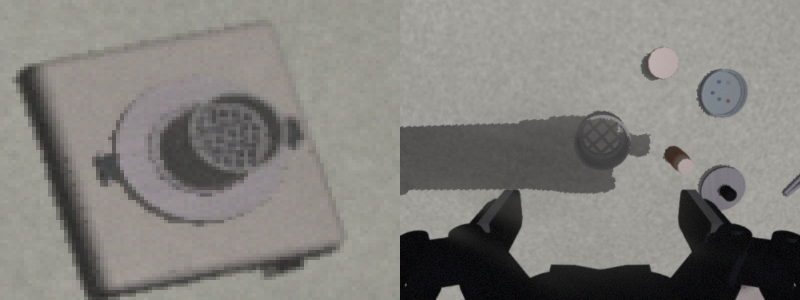

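The medium sieve is home (rim at 235,133; 236,130 predicted). The coarse sieve appears at its predicted place. Descending on it.

>>> send_rows([
  {"dp": [-0.001, -0.005, -0.03], "rot": [-0.004, 0.017, 0], "grip": 0.085},
  {"dp": [-0.002, 0, -0.04], "rot": [0, 0.003, 0], "grip": 0.085},
  {"dp": [-0.002, 0, -0.03], "rot": [0, 0.003, 0], "grip": 0.085},
  {"dp": [0, 0, -0.01], "rot": [0, 0, 0], "grip": 0.085},
  {"dp": [0, 0, 0], "rot": [0, 0, 0], "grip": 0.085},
])

```text
clock: 32.0
tcp_pos: [0.4606, -0.0173, 0.0704]
orientation: [-3.117, 0.368, -0.007]
contact_force: [-0.1, 0.3, -0.5]
grip_width: 0.0849
```

```bash
python3 st.py
```

```text
t 32.0 p [ 0.4606 -0.0173  0.0704] yaw -13.45 fixrot [-0.0027  0.0046  0.    ] F [-0.1  0.3 -0.5] M [ 0.01 -0.01 -0.05] w 0.0849 j7 0.27
```

>>> send_rows([
  {"dp": [0, 0.001, -0.025], "rot": [-0.003, 0.004, 0], "grip": 0.085},
  {"dp": [-0.002, 0, -0.02], "rot": [0, 0.003, 0], "grip": 0.085},
  {"dp": [-0.002, 0, -0.01], "rot": [0, 0.003, 0], "grip": 0.085},
  {"dp": [0, 0, 0], "rot": [0, 0, 0], "grip": 0.085},
  {"dp": [0, 0, 0], "rot": [0, 0, 0], "grip": 0.085},
])

```text
clock: 32.62
tcp_pos: [0.4626, -0.0159, 0.02]
orientation: [-3.117, 0.367, -0.009]
contact_force: [-1.1, 0.4, 0.8]
grip_width: 0.0847
```

```bash
python3 st.py
```

```text
t 32.62 p [ 0.4626 -0.0159  0.02  ] yaw -13.43 fixrot [-0.0019  0.006   0.    ] F [-1.1  0.4  0.8] M [ 0.03 -0.02  0.  ] w 0.0847 j7 0.37
```

>>> send_rows([
  {"dp": [-0.002, 0, -0.003], "rot": [-0.002, 0.006, 0], "grip": 0.085},
  {"dp": [0, 0, -0.002], "rot": [0, 0, 0], "grip": 0.05},
  {"dp": [0, 0, 0], "rot": [0, 0, 0], "grip": 0.05},
  {"dp": [0, 0, 0], "rot": [0, 0, 0], "grip": 0.05},
  {"dp": [0, 0, 0], "rot": [0, 0, 0], "grip": 0.05},
], grip_force=20)

```text
clock: 33.25
tcp_pos: [0.4615, -0.0157, 0.0159]
orientation: [-3.12, 0.367, -0.003]
contact_force: [0.8, 0.3, 0.6]
grip_width: 0.0594
```

>>> send_rows([
  {"dp": [0, 0, 0], "rot": [0, 0, 0], "grip": 0.085},
  {"dp": [0, 0, 0], "rot": [0, 0, 0], "grip": 0.085},
  {"dp": [0, 0, 0], "rot": [0, 0, 0.1745], "grip": 0.085},
  {"dp": [0, 0, 0], "rot": [0, 0, 0.1745], "grip": 0.085},
  {"dp": [0, 0, 0], "rot": [0, 0, 0.1745], "grip": 0.085},
  {"dp": [0, 0, 0], "rot": [0, 0, 0.1745], "grip": 0.085},
  {"dp": [0, 0, 0], "rot": [0, 0, 0.1745], "grip": 0.085},
  {"dp": [0, 0, 0], "rot": [0, 0, 0.1745], "grip": 0.085},
  {"dp": [0, 0, 0], "rot": [0, 0, 0.1745], "grip": 0.085},
  {"dp": [0, 0, 0], "rot": [0, 0, 0.1745], "grip": 0.085},
  {"dp": [0, 0, 0], "rot": [0, 0, 0.1745], "grip": 0.085},
  {"dp": [0, 0, 0], "rot": [0, 0, 0], "grip": 0.085},
])

```text
clock: 34.75
tcp_pos: [0.4609, -0.0164, 0.0157]
orientation: [-2.417, -2.006, -0.002]
contact_force: [-0.2, -0.1, -0.1]
grip_width: 0.0851
```

```bash
python3 st.py
```

```text
t 34.75 p [ 0.4609 -0.0164  0.0157] yaw 79.39 fixrot [-0.0008  0.0008  0.    ] F [-0.2 -0.1 -0.1] M [-0.01 -0.01 -0.03] w 0.0851 j7 1.53
```

>>> send_rows([
  {"dp": [0.0005, 0.0005, 0], "rot": [0, 0, 0], "grip": 0.05},
  {"dp": [0, 0, 0], "rot": [0, 0, 0], "grip": 0.05},
  {"dp": [0, 0, 0], "rot": [0, 0, 0], "grip": 0.05},
  {"dp": [0, 0, 0], "rot": [0, 0, 0], "grip": 0.05},
], grip_force=40)

```text
clock: 35.25
tcp_pos: [0.4615, -0.0158, 0.016]
orientation: [-2.426, -1.996, -0.001]
contact_force: [0.7, -0.2, 0.9]
grip_width: 0.0591
```

>>> send_rows([
  {"dp": [0, 0, 0.03], "rot": [0, 0, 0], "grip": 0.05},
  {"dp": [0, 0, 0.05], "rot": [0, 0, 0], "grip": 0.05},
  {"dp": [0, 0, 0.055], "rot": [0, 0, 0], "grip": 0.05},
  {"dp": [0.005, -0.015, 0.05], "rot": [0, 0, 0], "grip": 0.05},
  {"dp": [0.012, -0.04, 0.02], "rot": [0, 0, 0], "grip": 0.05},
  {"dp": [0.017, -0.056, 0], "rot": [0, 0, 0], "grip": 0.05},
  {"dp": [0.017, -0.056, 0], "rot": [0, 0, 0], "grip": 0.05},
  {"dp": [0.017, -0.056, 0], "rot": [0, 0, 0], "grip": 0.05},
  {"dp": [0.017, -0.056, 0], "rot": [0, 0, 0], "grip": 0.05},
  {"dp": [0.012, -0.035, 0], "rot": [0, 0, 0], "grip": 0.05},
  {"dp": [0.003, -0.01, 0], "rot": [0, 0, 0], "grip": 0.05},
  {"dp": [0, 0, 0], "rot": [0, 0, 0], "grip": 0.05},
  {"dp": [0, 0, 0], "rot": [0, 0, 0], "grip": 0.05},
])

```text
clock: 36.88
tcp_pos: [0.5599, -0.3446, 0.2243]
orientation: [-2.419, -1.996, 0.002]
contact_force: [0.2, 0.2, -0.8]
grip_width: 0.0596
```

```bash
python3 st.py
```

```text
t 36.88 p [ 0.5599 -0.3446  0.2243] yaw 79.05 fixrot [-0.0035 -0.0048 -0.    ] F [ 0.2  0.2 -0.8] M [-0.01  0.01  0.  ] w 0.0596 j7 2.06
```

>>> send_rows([
  {"dp": [-0.001, 0, -0.025], "rot": [-0.003, -0.005, 0], "grip": 0.05},
  {"dp": [0, -0.002, -0.02], "rot": [0, 0, 0], "grip": 0.05},
  {"dp": [0, -0.001, -0.008], "rot": [0, 0, 0], "grip": 0.05},
  {"dp": [0, 0, 0], "rot": [0, 0, 0], "grip": 0.05},
  {"dp": [0, 0, 0], "rot": [0, 0, 0], "grip": 0.05},
])

```text
clock: 37.5
tcp_pos: [0.5604, -0.3428, 0.171]
orientation: [-2.417, -2.006, -0.006]
contact_force: [0.1, 0.2, -1.4]
grip_width: 0.059
```

```bash
python3 st.py
```

```text
t 37.5 p [ 0.5604 -0.3428  0.171 ] yaw 79.37 fixrot [-0.0026  0.0025  0.    ] F [ 0.1  0.2 -1.4] M [0.02 0.02 0.01] w 0.059 j7 2.09
```

>>> send_rows([
  {"dp": [-0.0015, -0.0002, -0.003], "rot": [-0.003, 0.002, 0], "grip": 0.05},
  {"dp": [0, 0, 0], "rot": [0, 0, 0], "grip": 0.05},
  {"dp": [0, 0, 0], "rot": [0, 0, 0], "grip": 0.05},
])

```text
clock: 37.88
tcp_pos: [0.5595, -0.3436, 0.1692]
orientation: [2.416, 2.004, 0.001]
contact_force: [-0.3, -1.4, -0.3]
grip_width: 0.0591
```

```bash
python3 st.py
```

```text
t 37.88 p [ 0.5595 -0.3436  0.1692] yaw 79.36 fixrot [0.0016 0.0025 0.    ] F [-0.3 -1.4 -0.3] M [ 0.03  0.07 -0.03] w 0.0591 j7 2.09
```

>>> send_rows([
  {"dp": [-0.0007, 0.0006, -0.004], "rot": [0.001, 0.002, 0], "grip": 0.05},
  {"dp": [0, 0, -0.004], "rot": [0, 0, 0], "grip": 0.05},
  {"dp": [0, 0, -0.003], "rot": [0, 0, 0], "grip": 0.05},
  {"dp": [0, 0, 0], "rot": [0, 0, 0], "grip": 0.05},
])

```text
clock: 38.38
tcp_pos: [0.5586, -0.3429, 0.1573]
orientation: [2.418, 2.006, -0.0]
contact_force: [0.1, -0.0, -0.5]
grip_width: 0.0587
```

```bash
python3 st.py
```

```text
t 38.38 p [ 0.5586 -0.3429  0.1573] yaw 79.36 fixrot [0.0003 0.0001 0.    ] F [ 0.1 -0.  -0.5] M [0.   0.03 0.09] w 0.0587 j7 2.09
```

>>> send_rows([
  {"dp": [0, 0, -0.002], "rot": [0, 0, 0], "grip": 0.05},
  {"dp": [0, 0, -0.001], "rot": [0, 0, 0], "grip": 0.05},
  {"dp": [0, 0, -0.001], "rot": [0, 0, 0], "grip": 0.05},
  {"dp": [0, 0, 0], "rot": [0, 0, 0], "grip": 0.05},
])

```text
clock: 38.88
tcp_pos: [0.5591, -0.3432, 0.1543]
orientation: [2.417, 2.005, 0.001]
contact_force: [-0.0, 0.8, -0.7]
grip_width: 0.059
```

```bash
python3 st.py
```

```text
t 38.88 p [ 0.5591 -0.3432  0.1543] yaw 79.35 fixrot [0.0005 0.0015 0.    ] F [-0.   0.8 -0.7] M [ 0.04 -0.05 -0.01] w 0.059 j7 2.1
```

>>> send_rows([
  {"dp": [0, 0, -0.0005], "rot": [0, 0, 0], "grip": 0.085},
  {"dp": [0, 0, 0], "rot": [0, 0, 0], "grip": 0.085},
  {"dp": [0, 0, 0], "rot": [0, 0, 0], "grip": 0.085},
  {"dp": [0, 0, 0.02], "rot": [0, 0, 0], "grip": 0.085},
  {"dp": [0, 0, 0.04], "rot": [0, 0, 0], "grip": 0.085},
  {"dp": [0, 0, 0.02], "rot": [0, 0, 0], "grip": 0.085},
  {"dp": [0.003, 0.02, 0], "rot": [0, 0, 0], "grip": 0.085},
  {"dp": [0.01, 0.056, 0], "rot": [0, 0, 0], "grip": 0.06},
  {"dp": [0.01, 0.056, 0], "rot": [0, 0, 0], "grip": 0.06},
  {"dp": [0.01, 0.056, 0], "rot": [0, 0, 0], "grip": 0.06},
  {"dp": [0.006, 0.035, -0.02], "rot": [0, 0, 0], "grip": 0.06},
  {"dp": [0, 0, -0.04], "rot": [0, 0, 0], "grip": 0.06},
  {"dp": [0, 0, -0.02], "rot": [0, 0, 0], "grip": 0.06},
  {"dp": [0, 0, 0], "rot": [0, 0, 0], "grip": 0.06},
  {"dp": [0, 0, 0], "rot": [0, 0, 0], "grip": 0.06},
])

```text
clock: 40.75
tcp_pos: [0.5969, -0.0991, 0.1572]
orientation: [-2.408, -2.017, -0.007]
contact_force: [0.5, -0.6, 0.2]
grip_width: 0.0602
```

```bash
python3 st.py;python3 - <<'E'
from bench import imaging
import cv2,numpy as np
from h import *
f=imaging.grab_frame("top"); np.savez("t8.npz",**f)
a=cv2.resize(f["img"][155:245,355:455],(400,300),interpolation=3)[:,:,::-1]
g=imaging.grab_frame("wrist"); np.savez("w8.npz",**g)
b=cv2.resize(g["img"],(400,300))[:,:,::-1]
cv2.imwrite("pics/p8.png",np.hstack([a,b]))
print(proj(g,[[.5972,-.1162,.012],[.5972,-.1162,.033]])*400/560+[400,0])
print(((proj(f,[[.5575,-.343,.181]])-[355,155])*[4,300/90]).round(1))
m=(g["img"].max(2)<45).astype(np.uint8); n,l,s,c=cv2.connectedComponentsWithStats(m)
print([(s[i].tolist(),c[i].round(1)) for i in range(1,n) if 200<s[i,4]<4000])
E
```

```text
t 40.75 p [ 0.5969 -0.0991  0.1572] yaw 79.91 fixrot [-0.0033  0.0027  0.    ] F [ 0.5 -0.6  0.2] M [ 0.   -0.02 -0.02] w 0.0602 j7 1.68
[[585.71622919 143.26591879]
 [584.74849278 148.1979593 ]]
[[255.4 121. ]]
[([0, 45, 49, 74, 1195], array([24.7, 78.5])), ([46, 137, 75, 118, 1722], array([ 84.8, 200.8])), ([249, 196, 20, 16, 207], array([259.7, 202.8]))]
```

View pics/p8.png

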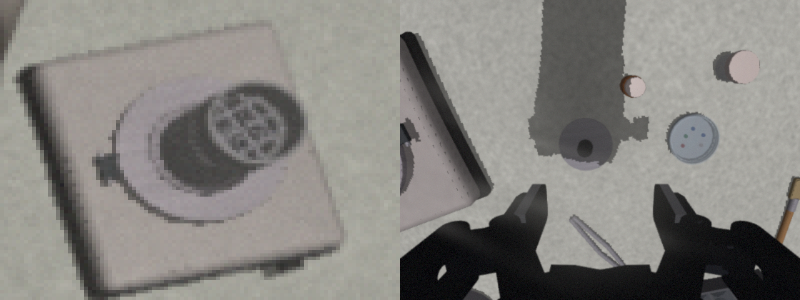

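The coarse sieve is home (rim at about 255,122; 255,121 predicted), and the lid's knob is where predicted at (585,148). Descending to the knob.

>>> send_rows([
  {"dp": [0, -0.017, -0.03], "rot": [-0.003, 0.003, 0], "grip": 0.06},
  {"dp": [-0.002, 0, -0.04], "rot": [0, 0, 0], "grip": 0.06},
  {"dp": [0, 0, -0.01], "rot": [0, 0, 0], "grip": 0.06},
  {"dp": [0, 0, 0], "rot": [0, 0, 0], "grip": 0.06},
  {"dp": [0, 0, 0], "rot": [0, 0, 0], "grip": 0.06},
])

```text
clock: 41.48
tcp_pos: [0.5998, -0.1183, 0.0823]
orientation: [2.404, 2.01, 0.014]
contact_force: [0.2, -0.1, 1.0]
grip_width: 0.0601
```

```bash
python3 st.py
```

```text
t 41.48 p [ 0.5998 -0.1183  0.0823] yaw 79.82 fixrot [0.0005 0.0119 0.    ] F [ 0.2 -0.1  1. ] M [0.04 0.02 0.01] w 0.0601 j7 1.76
```

>>> send_rows([
  {"dp": [-0.003, 0.001, -0.02], "rot": [0, 0.012, 0], "grip": 0.06},
  {"dp": [-0.002, 0, -0.02], "rot": [0, 0.002, 0], "grip": 0.06},
  {"dp": [-0.001, 0, -0.012], "rot": [0, 0.002, 0], "grip": 0.06},
  {"dp": [0, 0, 0], "rot": [0, 0, 0], "grip": 0.06},
  {"dp": [0, 0, 0], "rot": [0, 0, 0], "grip": 0.06},
])

```text
clock: 42.1
tcp_pos: [0.5941, -0.1169, 0.0278]
orientation: [-2.408, -2.015, 0.005]
contact_force: [0.1, 0.1, 0.5]
grip_width: 0.0601
```

```bash
python3 st.py
```

```text
t 42.1 p [ 0.5941 -0.1169  0.0278] yaw 79.85 fixrot [ 0.0004 -0.0036  0.    ] F [0.1 0.1 0.5] M [-0.01  0.03 -0.  ] w 0.0601 j7 1.78
```

>>> send_rows([
  {"dp": [0.003, 0, -0.004], "rot": [0, -0.004, 0], "grip": 0.06},
  {"dp": [0, 0, -0.004], "rot": [0, 0, 0], "grip": 0.06},
  {"dp": [0, 0, -0.001], "rot": [0, 0, 0], "grip": 0.005},
  {"dp": [0, 0, 0], "rot": [0, 0, 0], "grip": 0.005},
  {"dp": [0, 0, 0], "rot": [0, 0, 0], "grip": 0.005},
  {"dp": [0, 0, 0], "rot": [0, 0, 0], "grip": 0.005},
  {"dp": [0, 0, 0], "rot": [0, 0, 0], "grip": 0.005},
], grip_force=20)

```text
clock: 42.98
tcp_pos: [0.5982, -0.1171, 0.0194]
orientation: [2.408, 2.015, 0.003]
contact_force: [0.7, 1.1, -0.8]
grip_width: 0.0146
```

>>> send_rows([
  {"dp": [0, 0, 0], "rot": [0, 0, 0], "grip": 0.05},
  {"dp": [0, 0, 0], "rot": [0, 0, 0], "grip": 0.05},
  {"dp": [0, 0, 0], "rot": [0, 0, -0.1745], "grip": 0.05},
  {"dp": [0, 0, 0], "rot": [0, 0, -0.1745], "grip": 0.05},
  {"dp": [0, 0, 0], "rot": [0, 0, -0.1745], "grip": 0.05},
  {"dp": [0, 0, 0], "rot": [0, 0, -0.1745], "grip": 0.05},
  {"dp": [0, 0, 0], "rot": [0, 0, -0.1745], "grip": 0.05},
  {"dp": [0, 0, 0], "rot": [0, 0, -0.1745], "grip": 0.05},
  {"dp": [0, 0, 0], "rot": [0, 0, -0.1745], "grip": 0.05},
  {"dp": [0, 0, 0], "rot": [0, 0, -0.1745], "grip": 0.05},
  {"dp": [0, 0, 0], "rot": [0, 0, -0.1745], "grip": 0.05},
  {"dp": [0, 0, 0], "rot": [0, 0, 0], "grip": 0.05},
])

```text
clock: 44.48
tcp_pos: [0.5993, -0.1163, 0.0202]
orientation: [3.118, -0.353, 0.003]
contact_force: [0.1, -0.1, 0.4]
grip_width: 0.05
```

```bash
python3 st.py
```

```text
t 44.48 p [ 0.5993 -0.1163  0.0202] yaw -12.93 fixrot [0.0042 0.0015 0.    ] F [ 0.1 -0.1  0.4] M [-0.01 -0.04  0.07] w 0.05 j7 0.53
```

>>> send_rows([
  {"dp": [-0.001, -0.0008, -0.002], "rot": [0.004, 0.002, 0], "grip": 0.05},
  {"dp": [0, 0, -0.0005], "rot": [0, 0, 0], "grip": 0.005},
  {"dp": [0, 0, 0], "rot": [0, 0, 0], "grip": 0.005},
  {"dp": [0, 0, 0], "rot": [0, 0, 0], "grip": 0.005},
  {"dp": [0, 0, 0], "rot": [0, 0, 0], "grip": 0.005},
  {"dp": [0, 0, 0], "rot": [0, 0, 0], "grip": 0.005},
], grip_force=40)

```text
clock: 45.22
tcp_pos: [0.5984, -0.1173, 0.0178]
orientation: [-3.122, 0.342, -0.0]
contact_force: [0.2, -0.4, 0.3]
grip_width: 0.0139
```

```bash
python3 st.py
```

```text
t 45.23 p [ 0.5984 -0.1173  0.0178] yaw -12.52 fixrot [-0.001   0.0002  0.    ] F [ 0.2 -0.4  0.3] M [-0.    0.01  0.01] w 0.0139 j7 0.54
```

>>> send_rows([
  {"dp": [0, 0, 0.03], "rot": [0, 0, 0], "grip": 0.005},
  {"dp": [0, 0, 0.05], "rot": [0, 0, 0], "grip": 0.005},
  {"dp": [0, 0, 0.05], "rot": [0, 0, 0], "grip": 0.005},
  {"dp": [0, 0, 0.055], "rot": [0, 0, 0], "grip": 0.005},
  {"dp": [0, -0.01, 0.045], "rot": [0, 0, 0], "grip": 0.005},
  {"dp": [-0.009, -0.045, 0.01], "rot": [0, 0, 0], "grip": 0.005},
  {"dp": [-0.01, -0.055, 0], "rot": [0, 0, 0], "grip": 0.005},
  {"dp": [-0.01, -0.055, 0], "rot": [0, 0, 0], "grip": 0.005},
  {"dp": [-0.006, -0.045, 0], "rot": [0, 0, 0], "grip": 0.005},
  {"dp": [0, -0.01, 0], "rot": [0, 0, 0], "grip": 0.005},
  {"dp": [0, 0, 0], "rot": [0, 0, 0], "grip": 0.005},
  {"dp": [0, 0, 0], "rot": [0, 0, 0], "grip": 0.005},
])

```text
clock: 46.72
tcp_pos: [0.5594, -0.3387, 0.2633]
orientation: [-3.122, 0.331, 0.007]
contact_force: [0.3, 0.2, -0.7]
grip_width: 0.0138
```

```bash
python3 st.py
```

```text
t 46.73 p [ 0.5594 -0.3387  0.2633] yaw -12.1 fixrot [-0.0029 -0.0043 -0.    ] F [ 0.3  0.2 -0.7] M [-0.01  0.04 -0.02] w 0.0138 j7 0.68
```

>>> send_rows([
  {"dp": [0, -0.005, -0.025], "rot": [-0.003, -0.004, 0], "grip": 0.005},
  {"dp": [0, -0.001, -0.02], "rot": [0, 0, 0], "grip": 0.005},
  {"dp": [0, -0.001, -0.01], "rot": [0, 0, 0], "grip": 0.005},
  {"dp": [0, 0, 0], "rot": [0, 0, 0], "grip": 0.005},
  {"dp": [0, 0, 0], "rot": [0, 0, 0], "grip": 0.005},
])

```text
clock: 47.35
tcp_pos: [0.5629, -0.3399, 0.2065]
orientation: [-3.123, 0.317, -0.001]
contact_force: [-0.2, -0.6, 1.0]
grip_width: 0.014
```

```bash
python3 st.py
```

```text
t 47.35 p [ 0.5629 -0.3399  0.2065] yaw -11.59 fixrot [-0.002   0.0008  0.    ] F [-0.2 -0.6  1. ] M [-0.02 -0.    0.01] w 0.014 j7 0.73
```

>>> send_rows([
  {"dp": [-0.0038, -0.0032, 0], "rot": [-0.002, 0.001, 0], "grip": 0.005},
  {"dp": [0, 0, 0], "rot": [0, 0, 0], "grip": 0.005},
  {"dp": [0, 0, 0], "rot": [0, 0, 0], "grip": 0.005},
])

```text
clock: 47.72
tcp_pos: [0.5593, -0.3441, 0.2081]
orientation: [3.124, -0.318, 0.003]
contact_force: [-0.2, 0.1, -0.7]
grip_width: 0.0138
```

```bash
python3 st.py
```

```text
t 47.73 p [ 0.5593 -0.3441  0.2081] yaw -11.62 fixrot [0.0012 0.0018 0.    ] F [-0.2  0.1 -0.7] M [ 0.01 -0.04 -0.03] w 0.0138 j7 0.73
```

>>> send_rows([
  {"dp": [-0.0004, 0.001, -0.004], "rot": [0.001, 0.002, 0], "grip": 0.005},
  {"dp": [0, 0, -0.004], "rot": [0, 0, 0], "grip": 0.005},
  {"dp": [0, 0, -0.003], "rot": [0, 0, 0], "grip": 0.005},
  {"dp": [0, 0, -0.002], "rot": [0, 0, 0], "grip": 0.005},
  {"dp": [0, 0, 0], "rot": [0, 0, 0], "grip": 0.005},
])

```text
clock: 48.35
tcp_pos: [0.5588, -0.3429, 0.1939]
orientation: [-3.125, 0.318, 0.001]
contact_force: [0.4, -0.5, -0.8]
grip_width: 0.0143
```

```bash
python3 st.py
```

```text
t 48.35 p [ 0.5588 -0.3429  0.1939] yaw -11.62 fixrot [-0.0002 -0.0006 -0.    ] F [ 0.4 -0.5 -0.8] M [ 0.04 -0.06  0.01] w 0.0143 j7 0.74
```

Inserted without any resistance, so I'll go the last 2 mm, release to a partial opening, lift and clear.

>>> send_rows([
  {"dp": [0, 0, -0.0015], "rot": [0, 0, 0], "grip": 0.005},
  {"dp": [0, 0, -0.001], "rot": [0, 0, 0], "grip": 0.005},
  {"dp": [0, 0, 0], "rot": [0, 0, 0], "grip": 0.005},
  {"dp": [0, 0, 0], "rot": [0, 0, 0], "grip": 0.005},
])

```text
clock: 48.85
tcp_pos: [0.559, -0.3432, 0.1918]
orientation: [3.125, -0.318, 0.0]
contact_force: [0.8, 0.0, -0.4]
grip_width: 0.0138
```

```bash
python3 st.py
```

```text
t 48.85 p [ 0.559  -0.3432  0.1918] yaw -11.62 fixrot [0.0003 0.0001 0.    ] F [ 0.8  0.  -0.4] M [ 0.01 -0.02  0.02] w 0.0138 j7 0.74
```

>>> send_rows([
  {"dp": [0, 0, 0], "rot": [0, 0, 0], "grip": 0.05},
  {"dp": [0, 0, 0], "rot": [0, 0, 0], "grip": 0.05},
  {"dp": [0, 0, 0], "rot": [0, 0, 0], "grip": 0.05},
  {"dp": [0, 0, 0.02], "rot": [0, 0, 0], "grip": 0.05},
  {"dp": [0, 0, 0.04], "rot": [0, 0, 0], "grip": 0.05},
  {"dp": [0, 0, 0.04], "rot": [0, 0, 0], "grip": 0.05},
  {"dp": [0, 0.05, 0], "rot": [0, 0, 0], "grip": 0.05},
  {"dp": [0, 0.06, 0], "rot": [0, 0, 0], "grip": 0.05},
  {"dp": [0, 0.06, 0], "rot": [0, 0, 0], "grip": 0.05},
  {"dp": [0, 0.06, 0], "rot": [0, 0, 0], "grip": 0.05},
  {"dp": [0, 0.06, 0], "rot": [0, 0, 0], "grip": 0.05},
  {"dp": [0, 0.06, 0], "rot": [0, 0, 0], "grip": 0.05},
  {"dp": [0, 0.04, 0], "rot": [0, 0, 0], "grip": 0.05},
  {"dp": [0, 0, 0], "rot": [0, 0, 0], "grip": 0.05},
  {"dp": [0, 0, 0], "rot": [0, 0, 0], "grip": 0.05},
  {"dp": [0, 0, 0], "rot": [0, 0, 0], "grip": 0.05},
])

```text
clock: 50.85
tcp_pos: [0.5584, 0.052, 0.3121]
orientation: [-3.123, 0.331, -0.026]
contact_force: [0.0, -0.4, 0.0]
grip_width: 0.05
```

```bash
python3 st.py;python3 - <<'E'
from bench import imaging
import cv2,numpy as np
from h import *
import seg
f=imaging.grab_frame("top"); np.savez("t9.npz",**f)
s=imaging.grab_frame("scene"); np.savez("s9.npz",**s)
a=cv2.resize(f["img"][155:245,355:455],(400,360),interpolation=3)[:,:,::-1]
b=cv2.resize(s["img"][80:215,85:235],(400,360),interpolation=3)[:,:,::-1]
cv2.imwrite("pics/p9.png",np.hstack([a,b]))
print(((proj(f,[[.5575,-.343,z] for z in(.186,.207)])-[355,155])*[4,4]).round(1))
T=[(.5635,-.341,z) for z in(.074,.095,.117,.145,.181,.186,.207)]
print((((proj(s,T)-[85,80])*[400/150,360/135])+[400,0]).round(1))
for k in("dish","jar","vial"):
    for n,g in(("top",(np.load("top0.npz"),f)),("scene",(np.load("scene0.npz"),s))):
        try: print(k,n,[seg.seg(q,k)[0].round(1) for q in g])
        except Exception as e: print(k,n,e)
E
```

```text
t 50.85 p [0.5584 0.052  0.3121] yaw -12.09 fixrot [0.0006 0.0165 0.    ] F [ 0.  -0.4  0. ] M [-0.04  0.02 -0.01] w 0.05 j7 -0.03
[[258.2 143.7]
 [270.5 136.8]]
[[593.7 199.3]
 [589.8 179.3]
 [585.6 157.8]
 [580.1 129.6]
 [572.8  91.9]
 [571.7  86.5]
 [567.3  63.5]]
dish top [array([273.4, 186.9]), array([267.2, 195.5])]
dish scene [array([265.4, 253.4]), array([272.6, 244.4])]
jar top [array([256.9, 212.5]), array([255.9, 211.9])]
jar scene [array([305.2, 239.2]), array([305.9, 245.5])]
vial top [array([296.4, 210.8]), array([296.4, 210.8])]
vial scene [array([260.1, 205.6]), array([261.2, 215.2])]
```

View pics/p9.png

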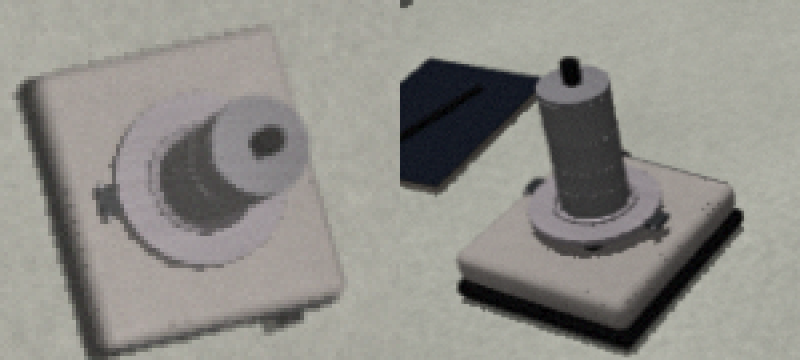

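The tower is straight, with the lid at the predicted height. The dish and jar shifts probably come from the arm's shadow over them, so I'll move clear and re-check.

>>> send_rows([
  {"dp": [-0.03, 0.05, 0], "rot": [0, 0, 0], "grip": 0.05},
  {"dp": [-0.03, 0.05, 0], "rot": [0, 0, 0], "grip": 0.05},
  {"dp": [-0.03, 0.05, 0], "rot": [0, 0, 0], "grip": 0.05},
  {"dp": [-0.03, 0.05, 0], "rot": [0, 0, 0], "grip": 0.05},
  {"dp": [-0.03, 0.05, 0], "rot": [0, 0, 0], "grip": 0.05},
  {"dp": [-0.03, 0.05, 0], "rot": [0, 0, 0], "grip": 0.05},
  {"dp": [-0.03, 0.05, 0], "rot": [0, 0, 0], "grip": 0.05},
  {"dp": [-0.03, 0.05, 0], "rot": [0, 0, 0], "grip": 0.05},
  {"dp": [0, 0, 0], "rot": [0, 0, 0], "grip": 0.05},
  {"dp": [0, 0, 0], "rot": [0, 0, 0], "grip": 0.05},
])

```text
clock: 52.2
tcp_pos: [0.3144, 0.4503, 0.3136]
orientation: [-3.116, 0.372, -0.03]
contact_force: [-0.1, -0.6, 0.4]
grip_width: 0.0501
```

```bash
python3 st.py;python3 - <<'E'
from bench import imaging
import numpy as np,seg
f=imaging.grab_frame("top"); s=imaging.grab_frame("scene")
for k in("dish","jar","vial"):
    for n,g in(("top",(np.load("top0.npz"),f)),("scene",(np.load("scene0.npz"),s))):
        print(k,n,[seg.seg(q,k)[0].round(1) for q in g])
E
```

```text
t 52.2 p [0.3144 0.4503 0.3136] yaw -13.6 fixrot [-0.0009  0.0196  0.    ] F [-0.1 -0.6  0.4] M [-0.08  0.01 -0.02] w 0.0501 j7 -0.89
dish top [array([273.4, 186.9]), array([273.5, 186.9])]
dish scene [array([265.4, 253.4]), array([265.4, 253.4])]
jar top [array([256.9, 212.5]), array([256.9, 212.6])]
jar scene [array([305.2, 239.2]), array([305.2, 239.2])]
vial top [array([296.4, 210.8]), array([296.4, 210.8])]
vial scene [array([260.1, 205.6]), array([261.2, 215.6])]
```

```bash
python3 -c "
from bench import hand_in
print(hand_in())"
```

```text
the job is handed in; nothing more can be done
None
```

The tower stands on the shaker and the job is handed in at 52 s of the 120 s allowed. From the collar up it is pan, fine, medium, coarse, lid. I centred each piece by squeezing it from two directions at right angles, then placed it on the same axis.

- **Seating:** every piece went down with no contact force above about 2 N. At release each was within about 0.5 mm of its calculated home height. The lid and sieve rims appeared within 1–3 pixels of their predicted spots in the enlarged top and scene crops (under 1 pixel in the camera frame), and the tower looked straight.
- **Petri dish, vial and jar:** their top-view positions match the start to 0.1 pixel, and the dish and jar also match in the scene view. The vial's scene-view reading moved by about 10 pixels. In the first picture its outline merged with the medium sieve behind it, since removed, so I relied on the top view.
- **Disagreements:** an earlier check showed shifts in the dish and jar readings because the arm was over them; they went away once it moved clear. The scene camera reads about 6 mm off the top and wrist cameras in x, so I used those two for all positions. Up close the fine sieve showed a faint mesh of about 2.3 mm, though the task describes no visible openings. It is still the finest and lowest of the three.

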